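Load the laser welding fixture from the covered blank tray

TASK

Load the welding fixture: pull its catch back so that the clamp leaf is free, swing the leaf right open, slide the spatter cover off the tray's pockets, and lay every square-bodied blank you find there in a slot of the fixture, one to a slot, flat and fully down between the slot's end stops; the stepped gauge stays in its pocket. Then close the leaf fully over the blanks, push the catch home over it again, and slide the cover back flat over the pockets.

Things in the scene. Friction and masses are not known exactly. Their poses are not given: they have to be found in the camera images.
- fixture: welding fixture, fixed for the run: black turntable (280 mm across, 20 mm high) with a grey base block. Origin: centre of the disc's underside on the table; x along the three parallel slots (away from the robot at yaw 0), y across them, z up. Hinge cheeks (x -38..38, y 93..127 mm) rise to z 84 mm, the catch's housing (x -80..-40, y -96..-64 mm) to 91 mm
- nest1 (a point): centre of a blank lying in slot 1: fixture x 0, y -48, z 53 mm (axes as the fixture). The slot is 26 mm wide, 110 mm long between its end stops and 8 mm deep: floor 11 mm below this point (z 42 mm), lands and end stops 3 mm below it (z 50 mm)
- nest2 (a point): centre of a blank lying in slot 2: fixture x 0, y 0, z 53 mm (axes as the fixture). The slot is 26 mm wide, 110 mm long between its end stops and 8 mm deep: floor 11 mm below this point (z 42 mm), lands and end stops 3 mm below it (z 50 mm)
- nest3 (a point): centre of a blank lying in slot 3: fixture x 0, y 48, z 53 mm (axes as the fixture). The slot is 26 mm wide, 110 mm long between its end stops and 8 mm deep: floor 11 mm below this point (z 42 mm), lands and end stops 3 mm below it (z 50 mm)
- leaf (a joint): angle of the aluminium clamp leaf, rad: 0 = shut, level over the blanks; grows as its free (-y) end swings up about the hinge line (parallel to fixture x); stop at 1.85. Stiff hinge: it stays where left; 4 to 6 N at the handle move it. A plate 50 mm wide (x), 12 mm thick, z 68..80 mm when shut, thin pads below to z 65 mm. It cannot open while the catch is home
- leaf_hinge (a point): middle of the leaf's hinge line: fixture x 0, y 108, z 74 mm
- leaf_handle (a point): middle of the leaf's handle: a steel round rod 13 mm thick, parallel to fixture x, 38 mm free between two 6 mm arms, 248 mm from the hinge line (fixture y -140, z 74 mm when shut). Between rod and leaf plate is an open window 38 mm wide in x, 35 mm in y. Turns with the leaf: its y points from the handle to the hinge
- catch (a joint): travel of the steel catch, m: 0 = home, its tongue 18 mm over the leaf's edge; pulled back along the fixture's -x, stop at 0.034; the leaf is free from about 0.020. Friction holds it (2 to 3 N to move it). If it is pushed home while the leaf is open, the leaf cannot shut
- catch_knob (a point): middle of the catch's upright knob: steel stem 14 mm across, showing from 19 mm below this point up to a black ball 22 mm across whose centre is 12 mm above this point. At fixture x -70 mm less the travel, y -80, z 107 mm; axes as the fixture
- tray: aluminium tray, fixed for the run, 248 (x) x 240 (y) mm. Origin: centre of its underside on the table; x away from the robot at yaw 0, z up. The x > 0 half has four pockets, the x < 0 half is a plain deck at z 32 mm, level with the side rails (inner faces y -106 and 106 mm) and far wall (inner face x 114 mm). Guide lips and end stops round the edge (to z 40 mm) keep the cover from sliding off
- pockets_mid (a point): where the middle of the cover's underside is when it lies home over the pockets: tray x 58.5, y 0, z 32 mm; axes as the tray. The four pockets lie below, centred at tray x 58.5 mm and y -72, -24, 24, 72 mm; each 26 mm wide (y), 110 mm long (x); floor at z 6 mm, ribs between to z 14 mm; a blank in one has its centre at z 17, its top at 28 mm
- deck_mid (a point): where the middle of the cover's underside is when it is slid right aside on to the plain deck: tray x -59.5, y 0, z 32 mm
- cover_handle (a point): middle of the bar handle of the loose cover, 38 mm above the plate's underside; axes as the cover. Steel plate 116 (x) x 222 (y) x 4 mm, 0.28 to 0.46 kg; starts over the pockets, slides 118 mm along the tray's x on deck and rails with 3 mm play in y. The handle: black bar along y, 12 mm wide (x), 10 mm thick, 82 mm long, on posts at 36 mm either side, 29 mm free below it
- blank1_mid (a point): steel blank 100 mm long: square body 22 x 22 x 70 mm, on each end a round neck 16 mm across and 15 mm long; 0.24 to 0.39 kg. All blanks are alike; any of the four long faces may lie down. This point is its very centre, 11 mm above its underside; x along its length. Two or three blanks are present, each in a pocket of the tray
- blank2_mid (a point): steel blank 100 mm long: square body 22 x 22 x 70 mm, on each end a round neck 16 mm across and 15 mm long; 0.24 to 0.39 kg. All blanks are alike; any of the four long faces may lie down. This point is its very centre, 11 mm above its underside; x along its length. Two or three blanks are present, each in a pocket of the tray
- blank3_mid (a point): steel blank 100 mm long: square body 22 x 22 x 70 mm, on each end a round neck 16 mm across and 15 mm long; 0.24 to 0.39 kg. All blanks are alike; any of the four long faces may lie down. This point is its very centre, 11 mm above its underside; x along its length. Two or three blanks are present, each in a pocket of the tray
- gauge_mid (a point): flat stepped steel gauge, 80 x 20 mm, 6 mm thick with a 12 mm thick step over 30 mm at one end; lies in one of the four pockets and stays there. This point is in its middle, 6 mm above its underside; x along its length

How it is judged:
On the way, in this order (a step that is already met when the one before it is completed fails the run):
1. the catch is pulled back off the clamp leaf (at least 17 mm) (value of joint catch above 0.017 m), for 0.2 s.
2. the leaf is swung open (at least 1.4 rad) and the cover is off the pockets (at least 85 mm aside), in either order (value of joint leaf above 1.4 rad and horizontal distance between cover_handle and pockets_mid above 0.085 m), for 0.2 s.
3. with the leaf open, every blank lies down in a slot of the fixture (value of joint leaf above 1.2 rad and x of blank1_mid in the frame of fixture between -0.012 and 0.012 m and y of blank1_mid in the frame of fixture between -0.056 and 0.056 m and z of blank1_mid in the frame of fixture between 0.048 and 0.0565 m and angle between the x axis of each of blank1_mid, blank2_mid, blank3_mid and the x axis of fixture, either way round below 0.1 rad and x of blank2_mid in the frame of fixture between -0.012 and 0.012 m and y of blank2_mid in the frame of fixture between -0.056 and 0.056 m and z of blank2_mid in the frame of fixture between 0.048 and 0.0565 m and x of blank3_mid in the frame of fixture between -0.012 and 0.012 m and y of blank3_mid in the frame of fixture between -0.056 and 0.056 m and z of blank3_mid in the frame of fixture between 0.048 and 0.0565 m), for 0.3 s.
4. the leaf is shut over the blanks (within 0.04 rad) (value of joint leaf below 0.04 rad and x of blank1_mid in the frame of fixture between -0.012 and 0.012 m and y of blank1_mid in the frame of fixture between -0.056 and 0.056 m and z of blank1_mid in the frame of fixture between 0.048 and 0.0565 m and angle between the x axis of each of blank1_mid, blank2_mid, blank3_mid and the x axis of fixture, either way round below 0.1 rad and x of blank2_mid in the frame of fixture between -0.012 and 0.012 m and y of blank2_mid in the frame of fixture between -0.056 and 0.056 m and z of blank2_mid in the frame of fixture between 0.048 and 0.0565 m and x of blank3_mid in the frame of fixture between -0.012 and 0.012 m and y of blank3_mid in the frame of fixture between -0.056 and 0.056 m and z of blank3_mid in the frame of fixture between 0.048 and 0.0565 m), for 0.2 s.
5. the catch is pushed home over the leaf (within 6 mm) (value of joint catch below 0.006 m and value of joint leaf below 0.04 rad), for 0.2 s.
At the end, for the whole second after the job is handed in: Every blank flat and fully down in a slot (within 12 mm of mid-slot, 0.1 rad of its direction); leaf shut within 0.04 rad, catch home within 6 mm; cover flat on the tray over the pockets, within 12 mm of its place; gauge still in its pocket (within 20 mm) (all of step 5 and x of blank1_mid in the frame of fixture between -0.012 and 0.012 m and y of blank1_mid in the frame of fixture between -0.056 and 0.056 m and z of blank1_mid in the frame of fixture between 0.048 and 0.0565 m and angle between the x axis of each of blank1_mid, blank2_mid, blank3_mid and the x axis of fixture, either way round below 0.1 rad and x of blank2_mid in the frame of fixture between -0.012 and 0.012 m and y of blank2_mid in the frame of fixture between -0.056 and 0.056 m and z of blank2_mid in the frame of fixture between 0.048 and 0.0565 m and x of blank3_mid in the frame of fixture between -0.012 and 0.012 m and y of blank3_mid in the frame of fixture between -0.056 and 0.056 m and z of blank3_mid in the frame of fixture between 0.048 and 0.0565 m and x of cover_handle in the frame of pockets_mid between -0.012 and 0.012 m and y of cover_handle in the frame of pockets_mid between -0.012 and 0.012 m and z of cover_handle in the frame of pockets_mid between 0.033 and 0.042 m and angle between cover_handle's own z axis and vertical below 0.05 rad and distance of gauge_mid from where it was at the start of the episode below 0.02 m and angle between gauge_mid's own z axis and vertical below 0.15 rad); the robot touches nothing.
It fails at once if the gauge is lifted out of the tray (z of gauge_mid in the frame of tray above 0.06 m).
Of blank1, blank2, blank3 only 2 to 3 are there at a start; the rules pass over those that are not, and their reading is None.
At some moment in a run one of blank1, blank2, blank3, cover may be knocked a few centimetres aside while the robot is not near it.
Once in a run the grip may slacken for a moment while it holds something.
It also fails if it takes over 210 s, if anything falls off the work surface, if the arm or the gripper's body presses on something with over 40 N, if the wrist force passes 120 N, or if a joint passes its speed limit or range.

ROBOT

A 7-joint arm with a two-finger parallel gripper is mounted at the origin on the work surface. World frame = base frame: x ahead of the robot, y to its left, z up, the work surface at z = 0. Lengths are in m, angles in rad, forces in N, time in s.
With the tool pointing down it reaches from about 0.4 to 0.85 m from the base axis. Payload 10.4 kg.
Tool frame: the origin (TCP) lies midway between the tips of the shut fingers; the grasp point (between the pads) lies 19 mm behind it; z points along the fingers, y is the line along which they close (so a half turn about z gives the same grasp; the last joint's range is limited). The gripper opens to 87 mm and grips with 3 to 60 N. Pads are 19 mm wide; open, the fingers measure 117 mm over their backs; the gripper's body (75 mm by 190 mm) begins 51 mm behind the grasp point.
Start: joints at [-1.306, 0.332, -0.065, 1.46, 0.022, 1.35, -0.088], TCP at [0.177, 0.599, 0.223] pointing down, gripper open.
Joint ranges: [-2.6, 2.6], [-0.5, 2.12], [-1.47, 1.34], [0.16, 2.42], [-1.27, 4.41], [0.06, 2.06], [-2.6, 2.6]. Speed limits (rad/s): [2.22, 2.22, 2.79, 2.79, 3.14, 3.14, 3.14].

INTERFACE

Orientations are given as a unit quaternion [x, y, z, w].
In Python, from bench import r gives the robot as it stands.
- The arm moves only by the tool apply_moves, never from a script. Its argument "steps" is a list of rows, each a list of 7 numbers: the turn, a rotation vector about the tool's x, y, z in rad, then the shift along the tool's x, y, z in mm, then the opening, from -1 (shut) to 1 (fully open). In form: [[ax, ay, az, x, y, z, claw], ...]. A call has 1 to 20 rows; each row is the pose to reach, as a shift and turn from the pose commanded when the call began, along the tool's axes at that moment; what a row does not reach only later rows make up. A row lasts 1/12 s, in which the tool goes at most 41.7 mm and 7.16 degrees, less where a joint would pass 70% of its speed; a pose out of reach is approached as far as the arm can. A call with a gripper value outside its range is refused whole. The fingers move at their own pace and stop on an object; "force" is the grip in N (left out, the last holds). Time passes only in rows, so rows that repeat a pose let the fingers close. It gives the time, the measured TCP pose, the force, the opening and the grip force at its end, in the units of the state.
- r.read_state(): the state, without advancing time (a new reading comes with each control period).
- r.camera(name): name is "scene" or "top" or "wrist"; returns a dict with "pixels" (384x512x3 uint8, red, green, blue), "z_map" (384x512 float32, m along the optical axis (not along the pixel's ray), 0 where there is no reading), "fovy" (degrees; the focal length in pixels is half the picture's height over the tangent of half this angle, whatever the lens; pixels are square), "cx", "cy" (the principal point, pixels), "k1" (the pictures are not rectified: a ray, as slopes to the right and down, at radius r is drawn at 1 + k1 r^2 times it, then the intrinsics apply), "position" and "orientation" of the camera in the world. Camera axes: x right, y down, z forward; pixel columns grow to the right and rows downward; lengths in m; the calibration is good to about 2 mm. A picture is of the moment at which its call begins.
- r.close_job(): hands the job in; it is judged then, once.
The state is a dict: "time": time; "joint_positions": joint angles; "joint_vel": joint speeds; "joint_torque": joint torques, N m; "ee_pos": TCP position; "eef_rot": TCP orientation; "ft_force": force on the tool from outside, world axes, zero at the start; "torque": the same for the moment, N m; "width": finger opening in m; "grip_force": force on a finger pad.
Only numpy, scipy, OpenCV 4.12 (cv2) and the standard library are available. Lean on these libraries where they do the work, as an engineer would, in place of code of your own. Each camera call takes 0.05 s, during which the arm holds its last target. There are 200 camera calls.

## Working session

There is one attempt and no reset: what is moved stays moved. The work goes in short steps, Python scripts to look and compute and a tool call to move; the robot and the scene stay as the last step left them, time stands still between calls to the robot, and variables do not carry over. Pictures are saved under pics/ and viewed, at most 14 in all, crops included, and the job is handed in when it is done.

Besides the shell and the picture viewer there is one more tool, called after "Request:" in YAML: its name, and indented under it one key for each argument. apply_moves: Moves the arm, as the interface text tells. Its arguments: {"type":"object","properties":{"steps":{"type":"array","items":{"type":"array","items":{"type":"number"}}},"force":{"type":"number"}},"required":["steps"]}

```bash
ls; mkdir -p pics
cat > h.py <<'E'
import numpy as np, cv2
from bench import r
from scipy.spatial.transform import Rotation as R
def cam(n):
    c=r.camera(n); c['f']=192/np.tan(np.radians(c['fovy'])/2); return c
def save(n,name,c=None):
    c=c or cam(n); cv2.imwrite(f'pics/{name}.png',c['pixels'][:,:,::-1]); np.savez(f'pics/{name}.npz',**c); return c
def load(name): 
    d=np.load(f'pics/{name}.npz'); return {k:d[k] for k in d.files}
def rays(c,uv):
    uv=np.atleast_2d(uv).astype(float); f=float(c['f'])
    K=np.array([[f,0,c['cx']],[0,f,c['cy']],[0,0,1.]])
    return cv2.undistortPoints(uv[:,None],K,np.array([float(c['k1']),0,0,0]))[:,0]
def pts(c,uv,z=None):
    """world points; z None -> depth map, else intersect plane z"""
    n=rays(c,uv); d=np.c_[n,np.ones(len(n))]; Rm=R.from_quat(c['orientation']).as_matrix(); w=d@Rm.T
    uv=np.atleast_2d(uv).round().astype(int)
    s=c['z_map'][uv[:,1],uv[:,0]] if z is None else (z-c['position'][2])/w[:,2]
    return c['position']+w*np.asarray(s)[:,None]
def cloud(c):
    v,u=np.mgrid[0:384,0:512]; return pts(c,np.c_[u.ravel(),v.ravel()]).reshape(384,512,3)
def st():
    s=r.read_state(); print('t',round(s['time'],2),'p',np.round(s['ee_pos'],4),'R',np.round(R.from_quat(s['eef_rot']).as_matrix(),3).tolist(),'F',np.round(s['ft_force'],1),'w',round(s['width'],4),'g',np.round(s['grip_force'],1)); return s
def goal(p,ax_y=None,axz=(0,0,-1)):
    """tool-frame rotvec & shift(mm) to reach world TCP p, tool z=axz, tool y parallel to ax_y (either sign)"""
    s=r.read_state(); Rm=R.from_quat(s['eef_rot']).as_matrix(); t=Rm.T@(np.array(p)-s['ee_pos'])*1000
    best=np.zeros(3)
    if ax_y is not None:
        z=np.array(axz,float);z/=np.linalg.norm(z); c=[]
        for sg in(1,-1):
            y=sg*np.array(ax_y,float); y-=z*(y@z); y/=np.linalg.norm(y)
            c.append(R.from_matrix(Rm.T@np.c_[np.cross(y,z),y,z]).as_rotvec())
        c.sort(key=np.linalg.norm); best=c[0]; print('alt',np.round(c[1],3))
    print('goal',np.round(best,3),np.round(t,1)); return best,t
E
python3 - <<'E'
from h import *
st()
for n in('scene','top'): 
    c=save(n,n+'0'); print(n,c['position'],c['f'],c['cx'],c['cy'],c['k1'])
E
```

```text
pics
t 0.0 p [0.1773 0.5989 0.2217] R [[-0.959, 0.284, -0.0], [0.284, 0.959, -0.001], [-0.0, -0.001, -1.0]] F [-0.3  0.5  0.4] w 0.0868 g 0.0
scene [ 1.13312135 -0.07182766  1.02988809] 409.6781654861891 254.2285596439733 199.35517536061624 -0.03146415480678328
top [ 0.39183885 -0.02049755  0.86245395] 357.68031664330397 254.6688699914431 189.72343925431744 -0.05640974069851108
```

View pics/top0.png

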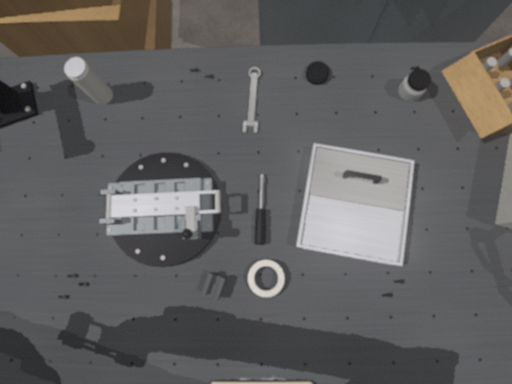

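View pics/scene0.png

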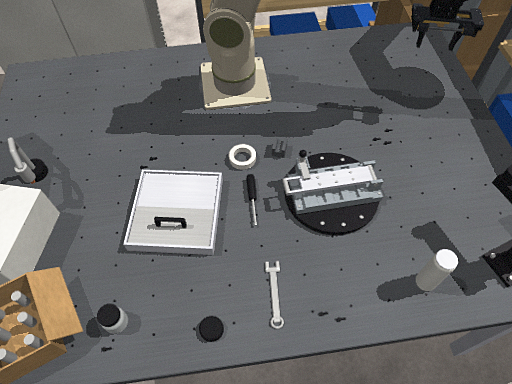

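Run:
```python
from h import *
c=load('top0'); im=c['pixels']
a=cv2.resize(im[140:275,92:236],None,fx=2.75,fy=2.75,interpolation=cv2.INTER_CUBIC)
b=cv2.resize(im[138:273,286:430],None,fx=2.75,fy=2.75,interpolation=cv2.INTER_CUBIC)
cv2.imwrite('pics/crop0.png',np.hstack([a,b])[:,:,::-1])
P=cloud(c)
def rect(m,name):
    m=cv2.morphologyEx(m.astype(np.uint8),cv2.MORPH_OPEN,np.ones((3,3)))
    n,l,s,_=cv2.connectedComponentsWithStats(m); i=1+np.argmax(s[1:,4]); q=P[l==i]
    (cx,cy),wh,an=cv2.minAreaRect((q[:,:2]*1000).astype(np.float32)); print(name,len(q),(cx,cy),wh,an,q[:,2].mean(),q[:,2].std())
Z=P[...,2]; reg=np.zeros(Z.shape,bool); reg[140:275,92:236]=1; t=np.zeros(Z.shape,bool); t[138:273,286:430]=1
rect(reg&(Z>.07)&(Z<.086),'leaf'); rect(reg&(Z>.01),'fixall'); rect(t&(Z>.02),'tray'); rect(t&(Z>.05),'handle')
rect(reg&(Z>.1),'knob');
m=reg&(im.max(2)<40)&(Z<.03)&(Z>.013); ys,xs=np.nonzero(m); h=cv2.convexHull(np.c_[xs,ys].astype(np.int32))
(u,v),rad=cv2.minEnclosingCircle(h); print('disc',(u,v),rad,pts(c,[[u,v]],.02))
ref=cv2.fitEllipse(h); print(ref,pts(c,[ref[0]],.02))
```

```text
leaf 2416 (508.10968017578125, 218.0357208251953) (77.63316345214844, 270.053955078125) 0.6336184144020081 0.08029962634316609 0.0019232009215832983
fixall 10523 (514.7220458984375, 175.3809814453125) (279.25872802734375, 368.6316223144531) 5.04408597946167 0.04804984235616819 0.05384309788923408
tray 11083 (501.12957763671875, -195.7111358642578) (299.9455871582031, 283.918212890625) 78.52655029296875 0.03916954436927696 0.05408996018319061
handle 231 (569.5086669921875, -239.33425903320312) (80.9190444946289, 13.04096508026123) 78.84317779541016 0.07270119391177876 0.005420097940896889
knob 86 (421.93902587890625, 66.58699035644531) (183.16127014160156, 20.270524978637695) 77.24790954589844 0.13566487026660806 0.07888841830361779Traceback (most recent call last):
  File "<stdin>", line 15, in <module>
cv2.error: OpenCV(4.12.0) /io/opencv/modules/imgproc/src/shapedescr.cpp:201: error: (-215:Assertion failed) count >= 0 && (depth == CV_32F || depth == CV_32S) in function 'minEnclosingCircle'
```

View pics/crop0.png

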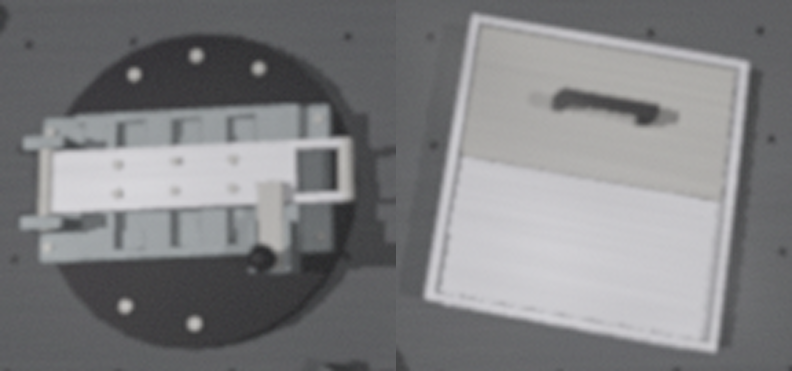

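Run:
```python
from h import *
c=load('top0')
T=np.array([[475,14],[749,63],[717,352],[426,298]],float); T=np.c_[286+(T[:,0]-396)/2.75,138+T[:,1]/2.75]
q=pts(c,T,.04); print(q.round(4)); print('tray c',q.mean(0)); a=q[1]-q[0];b=q[2]-q[3];d=q[0]-q[3];e=q[1]-q[2]
for v in(a,b): print('y yaw',np.arctan2(v[0],-v[1]),np.linalg.norm(v))
for v in(d,e): print('x yaw',np.arctan2(v[1],v[0]),np.linalg.norm(v))
F=lambda p:np.c_[92+np.array(p,float)[:,0]/2.75,140+np.array(p,float)[:,1]/2.75]
# leaf edges along its length z .080 (top: left, right), (bottom)
L=pts(c,F([[53,151],[296,142],[53,213],[256,208],[345,168]]),.08); print(L.round(4))
for i,j in((0,1),(2,3)): v=L[j]-L[i]; print('leaf yaw',np.arctan2(v[0],-v[1]))
B=pts(c,F([[134,75],[196,55],[259,68],[125,306],[195,323]]),.02);print('bolts',B.round(4))
A=np.c_[2*B[:,:2],np.ones(5)];s=np.linalg.lstsq(A,(B[:,:2]**2).sum(1),rcond=None)[0];print('centre',s[:2],np.sqrt(s[2]+s[:2]@s[:2]))
D=pts(c,F([[60,125],[209,34],[354,190],[200,348],[75,290],[320,85]]),.02);A=np.c_[2*D[:,:2],np.ones(6)];s=np.linalg.lstsq(A,(D[:,:2]**2).sum(1),rcond=None)[0];print('disc',s[:2],np.sqrt(s[2]+s[:2]@s[:2]))
print('knob',pts(c,F([[261,258]]),.119+.008)); print('rod',pts(c,F([[346,168]]),.08))
yaw=.05
```

```text
[[ 0.6561 -0.1382  0.04  ]
 [ 0.6077 -0.3721  0.04  ]
 [ 0.3649 -0.3238  0.04  ]
 [ 0.4129 -0.0875  0.04  ]]
tray c [ 0.51039987 -0.23042014  0.04      ]
y yaw -0.2041384514924986 0.23882424832655813
y yaw -0.20031368860051696 0.24109208724094286
x yaw -0.20553023460646347 0.24840451507815936
x yaw -0.1963790563962453 0.24748960708638235
[[0.5321 0.3319 0.08  ]
 [0.5359 0.1288 0.08  ]
 [0.4806 0.3287 0.08  ]
 [0.4824 0.1605 0.08  ]
 [0.5138 0.0885 0.08  ]]
leaf yaw 0.018878735491395193
leaf yaw 0.010761847875113827
bolts [[0.6108 0.2882 0.02  ]
 [0.628  0.2322 0.02  ]
 [0.6146 0.1747 0.02  ]
 [0.4061 0.2869 0.02  ]
 [0.3913 0.2251 0.02  ]]
centre [0.50929461 0.2283486 ] 0.11830679540889213
disc [0.50931301 0.22692859] 0.13858273801475904
knob [[0.43915661 0.14502248 0.127     ]]
rod [[0.51377673 0.08770541 0.08      ]]
```

```bash
cat >> h.py <<'E'
FC=np.array([.5093,.228]); FY=.022; TC=np.array([.5104,-.2304]); TY=-.2015
def rot(a): return np.array([[np.cos(a),-np.sin(a)],[np.sin(a),np.cos(a)]])
def fx(x,y,z): return np.r_[FC+rot(FY)@[x/1e3,y/1e3],z/1e3]
def tr(x,y,z): return np.r_[TC+rot(TY)@[x/1e3,y/1e3],z/1e3]
def infx(p): p=np.atleast_2d(p); return np.c_[(p[:,:2]-FC)@rot(FY)*1e3,p[:,2]*1e3]
def intr(p): p=np.atleast_2d(p); return np.c_[(p[:,:2]-TC)@rot(TY)*1e3,p[:,2]*1e3]
def dr(a,y=0): return np.r_[rot(a)@[1,0],0] if not y else np.r_[rot(a)@[0,1],0]
E
python3 - <<'E'
from h import *
goal(fx(-70,-80,200),dr(FY,1))
goal(fx(-70,-80,97),dr(FY,1))
E
```

```text
alt [-0.000e+00  2.000e-03  2.832e+00]
goal [-0.001 -0.    -0.31 ] [-381.3 -359.    22.3]
alt [-0.000e+00  2.000e-03  2.832e+00]
goal [-0.001 -0.    -0.31 ] [-381.3 -358.8  125.3]
```

Request:
apply_moves:
  steps:
    - [0,0,-0.31,-381.3,-359,22,1]
    - [0,0,-0.31,-381.3,-359,22,1]
    - [0,0,-0.31,-381.3,-359,22,1]
    - [0,0,-0.31,-381.3,-359,22,1]
    - [0,0,-0.31,-381.3,-359,22,1]
    - [0,0,-0.31,-381.3,-359,22,1]
    - [0,0,-0.31,-381.3,-359,22,1]
    - [0,0,-0.31,-381.3,-359,22,1]
    - [0,0,-0.31,-381.3,-359,22,1]
    - [0,0,-0.31,-381.3,-359,22,1]
    - [0,0,-0.31,-381.3,-359,22,1]
    - [0,0,-0.31,-381.3,-359,22,1]
    - [0,0,-0.31,-381.3,-359,22,1]
    - [0,0,-0.31,-381.3,-359,22,1]
    - [0,0,-0.31,-381.3,-359,22,1]
    - [0,0,-0.31,-381.3,-359,22,1]
    - [0,0,-0.31,-381.3,-359,22,1]
    - [0,0,-0.31,-381.3,-359,22,1]
  force: 20

```text
time: 1.6
ee_pos: [0.4406, 0.1479, 0.2005]
eef_rot: [-0.012, 1.0, 0.0, -0.0]
ft_force: [0.2, -0.2, -0.5]
width: 0.087
grip_force: 0.0
```

Run:
```python
from h import *
st(); a=save('wrist','w1'); b=save('top','t1'); print(a['position'],a['f'],R.from_quat(a['orientation']).as_matrix().round(2).tolist())
cv2.imwrite('pics/wt1.png',np.hstack([cv2.resize(x['pixels'],(400,300)) for x in (a,b)])[:,:,::-1])
```

```text
t 1.6 p [0.4406 0.1479 0.2005] R [[-1.0, -0.024, -0.0], [-0.024, 1.0, 0.0], [0.0, 0.0, -1.0]] F [ 0.2 -0.2 -0.5] w 0.087 g 0.0
[0.36548656 0.14495358 0.36226323] 287.99452004514893 [[-0.02, 0.96, 0.27], [1.0, 0.02, 0.01], [0.0, 0.27, -0.96]]
```

View pics/wt1.png

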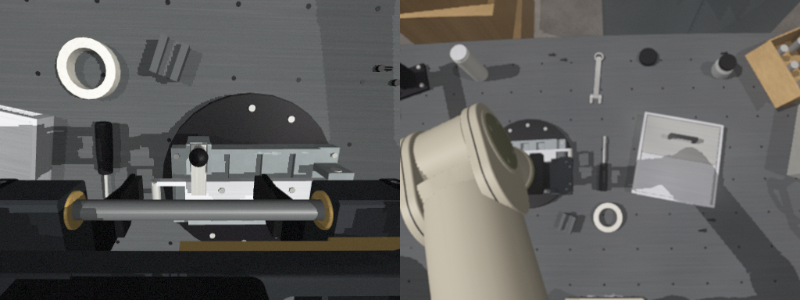

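Run:
```python
from h import *
c=load('w1'); p=pts(c,[[254,202]],.121); print(p, infx(p), pts(c,[[254,202]]))
```

```text
[[0.4413437  0.14753862 0.121     ]] [[-69.70986735 -78.94699427 121.        ]] [[0.43812304 0.14742886 0.13124329]]
```

Request:
apply_moves:
  steps:
    - [0,0,0,0,0,40,0.2]
    - [0,0,0,0,0,80,0]
    - [0,0,0,0,0,103,-0.2]
    - [0,0,0,0,0,103,-0.2]
    - [0,0,0,0,0,103,-1]
    - [0,0,0,0,0,103,-1]
    - [0,0,0,0,0,103,-1]
    - [0,0,0,0,0,103,-1]
    - [0,0,0,0,0,103,-1]
    - [0,0,0,10,0,103,-1]
    - [0,0,0,20,0,103,-1]
    - [0,0,0,28,0,103,-1]
    - [0,0,0,32,0,103,-1]
    - [0,0,0,32,0,103,-1]
    - [0,0,0,32,0,103,-1]
    - [0,0,0,32,0,103,-1]
  force: 30

```text
time: 3.03
ee_pos: [0.4094, 0.1462, 0.0977]
eef_rot: [-0.011, 1.0, 0.0, 0.0]
ft_force: [0.0, 0.9, 0.7]
width: 0.0009
grip_force: 0.0
```

Run:
```python
from h import *
st()
```

```text
t 3.03 p [0.4094 0.1462 0.0977] R [[-1.0, -0.022, 0.0], [-0.022, 1.0, 0.0], [-0.0, 0.0, -1.0]] F [0.  0.9 0.7] w 0.0009 g 0.0
```

Request:
apply_moves:
  steps:
    - [0,0,0,0,0,-40,-1]
    - [0,0,0,0,0,-80,-1]
    - [0,0,0,0,0,-100,0]
    - [0,0,0,0,0,-100,0]
    - [0,0,0,0,0,-100,0]
    - [0,0,0,0,0,-100,0]
    - [0,0,0,0,0,-100,0]
    - [0,0,0,0,0,-100,0]

```text
time: 3.7
ee_pos: [0.4086, 0.1459, 0.1964]
eef_rot: [-0.011, 1.0, -0.001, -0.001]
ft_force: [0.6, -0.5, -1.4]
width: 0.0327
grip_force: 0.0
```

Run:
```python
from h import *
st(); a=save('wrist','w2')
cv2.imwrite('pics/w2c.png',cv2.resize(a['pixels'][100:300,130:390],(780,600))[:,:,::-1])
```

```text
t 3.7 p [0.4086 0.1459 0.1964] R [[-1.0, -0.022, -0.002], [-0.022, 1.0, -0.001], [0.002, -0.001, -1.0]] F [ 0.6 -0.5 -1.4] w 0.0327 g 0.0
```

View pics/w2c.png

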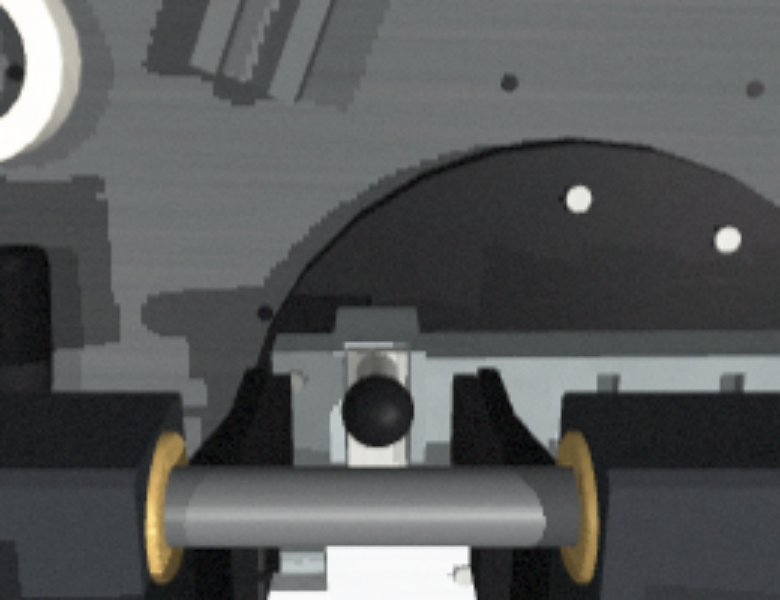

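Run:
```python
from h import *
c=load('w2'); p=pts(c,[[256,236.7]],.121); print(p, infx(p)); goal(fx(-70,-79,97))
```

```text
[[0.44042247 0.14784782 0.121     ]] [[-70.62407205 -78.61759567 121.        ]]
goal [0. 0. 0.] [-32.5   1.   99.6]
```

Request:
apply_moves:
  steps:
    - [0,0,0,-32,1.5,0,0.1]
    - [0,0,0,-32,1.5,0,0.1]
    - [0,0,0,-32,1.5,40,0.1]
    - [0,0,0,-32,1.5,80,0.1]
    - [0,0,0,-32,1.5,100,0.1]
    - [0,0,0,-32,1.5,102,0.1]
    - [0,0,0,-32,1.5,102,-1]
    - [0,0,0,-32,1.5,102,-1]
    - [0,0,0,-32,1.5,102,-1]
    - [0,0,0,-32,1.5,102,-1]
    - [0,0,0,-32,1.5,102,-1]
    - [0,0,0,-32,1.5,102,-1]
    - [0,0,0,-32,1.5,102,-1]
    - [0,0,0,-32,1.5,102,-1]
  force: 40

```text
time: 4.92
ee_pos: [0.4417, 0.1483, 0.0966]
eef_rot: [-0.011, 1.0, 0.0, 0.001]
ft_force: [-1.6, -2.0, 7.5]
width: 0.0197
grip_force: 39.2
```

Request:
apply_moves:
  steps:
    - [0,0,0,6,0,0,-1]
    - [0,0,0,12,0,0,-1]
    - [0,0,0,18,0,0,-1]
    - [0,0,0,24,0,0,-1]
    - [0,0,0,30,0,0,-1]
    - [0,0,0,32,0,0,-1]
    - [0,0,0,32,0,0,-1]
    - [0,0,0,32,0,0,-1]
    - [0,0,0,32,0,0,-1]

```text
time: 5.67
ee_pos: [0.4094, 0.1475, 0.0966]
eef_rot: [-0.011, 1.0, 0.0, 0.001]
ft_force: [-1.7, -4.2, 9.6]
width: 0.019
grip_force: 39.0
```

Request:
apply_moves:
  steps:
    - [0,0,0,0,0,0,-0.2]
    - [0,0,0,0,0,0,0]
    - [0,0,0,0,0,0,0]
    - [0,0,0,0,0,-30,0]
    - [0,0,0,0,0,-70,0]
    - [0,0,0,-40,-30,-110,0]
    - [0,0,0,-80,-57,-110,0]
    - [0,0,0,-80,-57,-110,-0.3]
    - [0,0,0,-80,-57,-110,-0.3]
    - [0,0,0,-80,-57,-110,-0.3]

```text
time: 6.5
ee_pos: [0.4908, 0.0917, 0.2054]
eef_rot: [-0.01, 1.0, -0.0, -0.0]
ft_force: [0.3, 0.7, -1.2]
width: 0.0333
grip_force: 0.0
```

Run:
```python
from h import *
st(); a=save('wrist','w3')
cv2.imwrite('pics/w3c.png',cv2.resize(a['pixels'][150:384,110:410],(769,600))[:,:,::-1])
goal(fx(0,-140,200),dr(FY,1))
```

```text
t 6.5 p [0.4908 0.0917 0.2054] R [[-1.0, -0.02, -0.0], [-0.02, 1.0, -0.0], [0.0, -0.0, -1.0]] F [ 0.3  0.7 -1.2] w 0.0333 g 0.0
alt [-2.000e-03  0.000e+00  3.141e+00]
goal [-0.    -0.001 -0.   ] [-22.4  -5.1   5. ]
```

View pics/w3c.png

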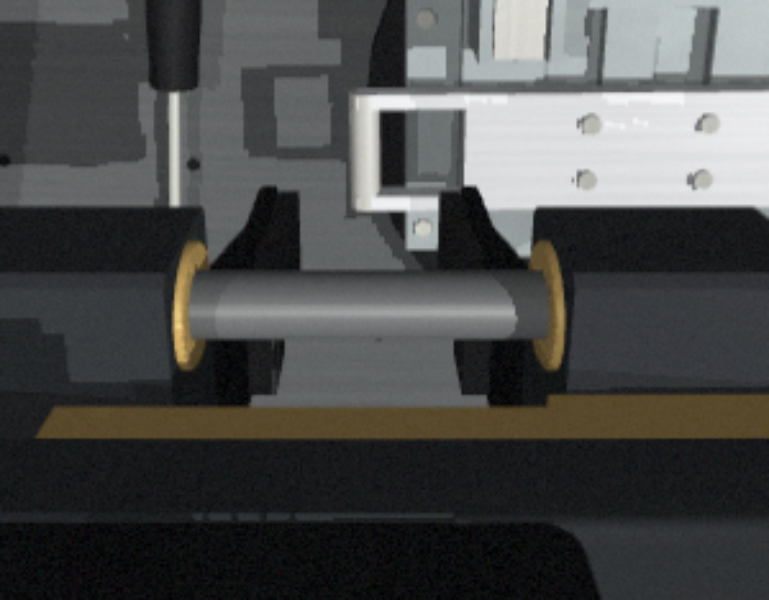

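Run:
```python
from h import *
c=load('w3'); q=np.array([[366,150],[463,150],[366,92],[366,212],[592,124],[585,180]])*.39+[110,150]; p=pts(c,q,.079); print(p.round(4)); print(infx(p).round(1))
rod=p[0].copy(); rod[2]=.062; goal(rod)
```

```text
[[0.5135 0.0905 0.079 ]
 [0.5127 0.1304 0.079 ]
 [0.4888 0.09   0.079 ]
 [0.541  0.091  0.079 ]
 [0.5004 0.1824 0.079 ]
 [0.5248 0.182  0.079 ]]
[[   1.1 -137.6   79. ]
 [   1.2  -97.6   79. ]
 [ -23.5 -137.5   79. ]
 [  28.7 -137.6   79. ]
 [  -9.9  -45.4   79. ]
 [  14.5  -46.3   79. ]]
goal [0. 0. 0.] [-23.7  -2.6 143. ]
```

Request:
apply_moves:
  steps:
    - [0,0,0,-24,-2.5,0,-0.3]
    - [0,0,0,-24,-2.5,30,-0.3]
    - [0,0,0,-24,-2.5,65,-0.3]
    - [0,0,0,-24,-2.5,100,-0.3]
    - [0,0,0,-24,-2.5,130,-0.3]
    - [0,0,0,-24,-2.5,143,-0.3]
    - [0,0,0,-24,-2.5,143,-0.3]
    - [0,0,0,-24,-2.5,143,-1]
    - [0,0,0,-24,-2.5,143,-1]
    - [0,0,0,-24,-2.5,143,-1]
    - [0,0,0,-24,-2.5,143,-1]
    - [0,0,0,-24,-2.5,143,-1]
    - [0,0,0,-24,-2.5,143,-1]
  force: 25

```text
time: 7.63
ee_pos: [0.5152, 0.0904, 0.0637]
eef_rot: [-0.011, 1.0, 0.0, 0.001]
ft_force: [-1.0, -2.3, 6.9]
width: 0.0124
grip_force: 25.0
```

Run:
```python
from h import *
s=st()
for t in np.arange(.1,1.81,.1): print(round(t,1),'y %.1f z %.1f'%(248*(1-np.cos(t)),-248*np.sin(t)))
```

```text
t 7.63 p [0.5152 0.0904 0.0637] R [[-1.0, -0.022, 0.002], [-0.022, 1.0, 0.001], [-0.002, 0.001, -1.0]] F [-1.  -2.3  6.9] w 0.0124 g 25.0
0.1 y 1.2 z -24.8
0.2 y 4.9 z -49.3
0.3 y 11.1 z -73.3
0.4 y 19.6 z -96.6
0.5 y 30.4 z -118.9
0.6 y 43.3 z -140.0
0.7 y 58.3 z -159.8
0.8 y 75.2 z -177.9
0.9 y 93.8 z -194.3
1.0 y 114.0 z -208.7
1.1 y 135.5 z -221.0
1.2 y 158.1 z -231.1
1.3 y 181.7 z -239.0
1.4 y 205.8 z -244.4
1.5 y 230.5 z -247.4
1.6 y 255.2 z -247.9
1.7 y 280.0 z -245.9
1.8 y 304.3 z -241.5
```

Request:
apply_moves:
  steps:
    - [0,0,0,0,0.3,-12,-1]
    - [0,0,0,0,1.2,-25,-1]
    - [0,0,0,0,2.8,-37,-1]
    - [0,0,0,0,4.9,-49,-1]
    - [0,0,0,0,11,-73,-1]
    - [0,0,0,0,19.6,-96.6,-1]
    - [0,0,0,0,30.4,-119,-1]
    - [0,0,0,0,43.3,-140,-1]
    - [0,0,0,0,58.3,-160,-1]
    - [0,0,0,0,75.2,-178,-1]
    - [0,0,0,0,75.2,-178,-1]
    - [0,0,0,0,75.2,-178,-1]

```text
time: 8.63
ee_pos: [0.5133, 0.163, 0.2436]
eef_rot: [-0.01, 1.0, -0.001, 0.001]
ft_force: [-5.1, -14.1, 14.3]
width: 0.0125
grip_force: 25.1
```

Request:
apply_moves:
  steps:
    - [0,0,0,0,8,-11,-1]
    - [0,0,0,0,16.5,-19,-1]
    - [0,0,0,0,37,-34,-1]
    - [0,0,0,0,58.5,-46,-1]
    - [0,0,0,0,81.5,-56,-1]
    - [0,0,0,0,105.5,-64,-1]
    - [0,0,0,0,130,-69,-1]
    - [0,0,0,0,155,-72,-1]
    - [0,0,0,0,180,-72,-1]
    - [0,0,0,0,205,-70,-1]
    - [0,0,0,0,229,-66,-1]
    - [0,0,0,0,236,-64,-1]
    - [0,0,0,0,236,-64,-1]
    - [0,0,0,0,236,-64,-1]

```text
time: 9.8
ee_pos: [0.5071, 0.404, 0.3058]
eef_rot: [-0.012, 1.0, 0.001, 0.001]
ft_force: [2.7, 4.1, 5.1]
width: 0.0118
grip_force: 25.0
```

Run:
```python
from h import *
s=st(); print(infx(s['ee_pos']))
```

```text
t 9.8 p [0.5071 0.404  0.3058] R [[-1.0, -0.025, 0.002], [-0.025, 1.0, 0.003], [-0.002, 0.003, -1.0]] F [2.7 4.1 5.1] w 0.0118 g 25.0
[[  1.68922217 176.04238932 305.75019717]]
```

Request:
apply_moves:
  steps:
    - [0,0,0,0,0,0,-0.5]
    - [0,0,0,0,0,0,-0.5]
    - [0,0,0,0,0,0,-0.5]
    - [0,0,0,0,0,-30,-0.5]
    - [0,0,0,0,0,-50,-0.5]
    - [0,0,0,0,-40,-50,-1]
    - [0,0,0,0,-160,-50,-1]
    - [0,0,0,0,-160,-50,-1]
    - [0,0,0,0,-160,-50,-1]

```text
time: 10.55
ee_pos: [0.5107, 0.2384, 0.3544]
eef_rot: [-0.01, 1.0, -0.0, -0.0]
ft_force: [0.9, -0.5, 0.3]
width: 0.0041
grip_force: 0.0
```

Run:
```python
from h import *
st();goal(tr(82,0,150),dr(TY,1)); goal(tr(82,0,52),dr(TY,1))
```

```text
t 10.55 p [0.5107 0.2384 0.3544] R [[-1.0, -0.021, -0.001], [-0.021, 1.0, -0.001], [0.001, -0.001, -1.0]] F [ 0.9 -0.5  0.3] w 0.0041 g 0.0
alt [ 1.000e-03 -1.000e-03 -2.919e+00]
goal [-0.001 -0.001  0.222] [ -70.2 -486.6  204.6]
alt [ 1.000e-03 -1.000e-03 -2.919e+00]
goal [-0.001 -0.001  0.222] [ -70.3 -486.6  302.6]
```

Request:
apply_moves:
  steps:
    - [0,0,0.222,-70,-487,205,-1]
    - [0,0,0.222,-70,-487,205,-1]
    - [0,0,0.222,-70,-487,205,-1]
    - [0,0,0.222,-70,-487,205,-1]
    - [0,0,0.222,-70,-487,205,-1]
    - [0,0,0.222,-70,-487,205,-1]
    - [0,0,0.222,-70,-487,205,-1]
    - [0,0,0.222,-70,-487,205,-1]
    - [0,0,0.222,-70,-487,205,-1]
    - [0,0,0.222,-70,-487,205,-1]
    - [0,0,0.222,-70,-487,205,-1]
    - [0,0,0.222,-70,-487,205,-1]
    - [0,0,0.222,-70,-487,205,-1]
    - [0,0,0.222,-70,-487,205,-1]
    - [0,0,0.222,-70,-487,205,-1]
    - [0,0,0.222,-70,-487,205,-1]
    - [0,0,0.222,-70,-487,205,-1]

```text
time: 11.97
ee_pos: [0.5922, -0.2422, 0.1499]
eef_rot: [0.099, 0.995, 0.001, 0.0]
ft_force: [0.3, 1.3, -0.1]
width: 0.0007
grip_force: 0.0
```

Run:
```python
from h import *
s=st();print(intr(s['ee_pos'])); c=save('wrist','w4'); print(c['position'])
a=np.hstack([cv2.resize(c['pixels'],(400,300)),cv2.resize(save('scene','s4')['pixels'],(400,300))]); cv2.imwrite('pics/w4c.png',a[:,:,::-1])
```

```text
t 11.97 p [ 0.5922 -0.2422  0.1499] R [[-0.98, 0.197, 0.0], [0.197, 0.98, 0.001], [-0.0, 0.001, -1.0]] F [ 0.3  1.3 -0.1] w 0.0007 g 0.0
[[ 82.48688519   4.80443418 149.89509127]]
[ 0.51837761 -0.22879266  0.31164831]
```

View pics/w4c.png

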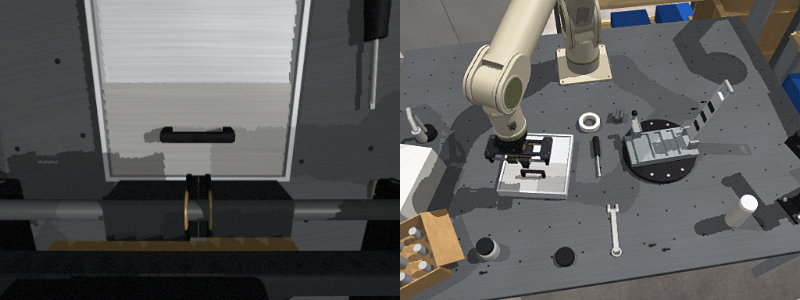

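Run:
```python
from h import *
c=load('w4'); p=pts(c,np.array([[198,134],[161,134],[235,135]])*1.28,.075); print(intr(p).round(1),p[0]); print(intr(pts(c,np.array([[198,129.5],[198,140]])*1.28,.075)))
goal(tr(81,0,150),dr(TY,1))
```

```text
[[ 55.3   3.8  75. ]
 [ 55.4 -35.8  75. ]
 [ 56.3  43.4  75. ]] [ 0.56533197 -0.23776512  0.075     ]
[[50.42412528  3.76082335 75.        ]
 [61.87289751  3.80104097 75.        ]]
alt [-1.000e-03  1.000e-03 -3.138e+00]
goal [0.001 0.001 0.004] [ 1.6 -4.8  0.1]
```

Request:
apply_moves:
  steps:
    - [0,0,0,0,0,40,-1]
    - [0,0,0,0,0,80,-1]
    - [0,0,0,0,0,98,-1]
    - [0,0,0,0,0,98,-1]
    - [0,0,0,6,0,98,-1]
    - [0,0,0,12,0,98,-1]
    - [0,0,0,18,0,98,-1]
    - [0,0,0,28,0,98,-1]
    - [0,0,0,38,0,98,-1]
    - [0,0,0,48,0,98,-1]
    - [0,0,0,58,0,98,-1]
    - [0,0,0,68,0,98,-1]
    - [0,0,0,78,0,98,-1]
    - [0,0,0,88,0,98,-1]
    - [0,0,0,98,0,98,-1]
    - [0,0,0,108,0,98,-1]
    - [0,0,0,114,0,98,-1]
    - [0,0,0,118,0,98,-1]
    - [0,0,0,120,0,98,-1]

```text
time: 13.65
ee_pos: [0.4749, -0.22, 0.0527]
eef_rot: [0.1, 0.995, 0.0, 0.001]
ft_force: [3.2, -0.5, 2.6]
width: 0.0002
grip_force: 1.8
```

Now back off, rise and look from above the pockets.

Request:
apply_moves:
  steps:
    - [0,0,0,3,0,0,-1]
    - [0,0,0,4,0,0,-1]
    - [0,0,0,-8,0,0,-1]
    - [0,0,0,-8,0,-40,-1]
    - [0,0,0,-8,0,-80,-1]
    - [0,0,0,-30,0,-120,-1]
    - [0,0,0,-60,0,-160,0]
    - [0,0,0,-60,0,-200,0]
    - [0,0,0,-60,0,-200,0]
    - [0,0,0,-60,0,-200,0]

```text
time: 14.48
ee_pos: [0.534, -0.2325, 0.2538]
eef_rot: [0.1, 0.995, -0.0, 0.001]
ft_force: [-0.2, -0.4, -0.6]
width: 0.0194
grip_force: 0.0
```

Run:
```python
from h import *
s=st();print(intr(s['ee_pos'])); c=save('wrist','w5'); 
cv2.imwrite('pics/w5c.png',cv2.resize(c['pixels'][0:300],(800,469))[:,:,::-1])
```

```text
t 14.48 p [ 0.534  -0.2325  0.2538] R [[-0.98, 0.199, 0.003], [0.199, 0.98, -0.001], [-0.003, -0.001, -1.0]] F [-0.2 -0.4 -0.6] w 0.0194 g 0.0
[[ 23.54894637   2.64899327 253.83577486]]
```

View pics/w5c.png

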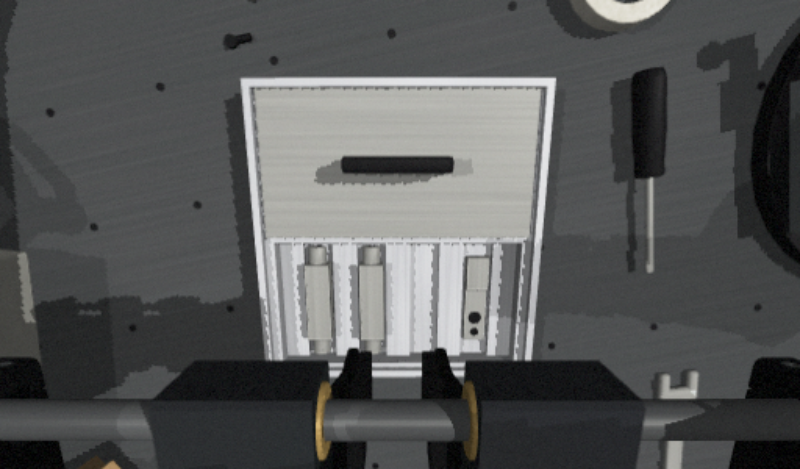

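Run:
```python
from h import *
c=load('w5')
A=np.array([[304,265],[331,265],[305.5,338],[331.5,338],[358,265],[384,265],[359,338],[384.5,338]])*.64
p=intr(pts(c,A,.028)); print(p.round(1)); print(p[:4].mean(0),p[4:].mean(0))
# tray rim in same image: far wall outer? side rims inner
print(intr(pts(c,np.array([[242,80],[555,80]])*.64,.04)).round(1))
P=cloud(c); q=P[(P[...,2]>.024)&(P[...,2]<.0305)]; t=intr(q); m=(t[:,0]>10)&(t[:,0]<110)&(abs(t[:,1])<95); h=np.histogram(t[m,1],bins=np.arange(-96,96,4)); print(list(zip(h[1],h[0])))
goal(tr(58,-72,120),dr(TY,1))
```

```text
[[ 24.8 -78.8  28. ]
 [ 24.8 -55.2  28. ]
 [ 92.8 -81.2  28. ]
 [ 92.7 -57.3  28. ]
 [ 24.8 -31.6  28. ]
 [ 24.7  -8.8  28. ]
 [ 92.7 -32.1  28. ]
 [ 92.7  -8.8  28. ]]
[ 58.79812116 -68.1253753   28.        ] [ 58.71474653 -20.32891492  28.        ]
[[-120.7 -115.9   40. ]
 [-121.1  122.5   40. ]]
[(np.int64(-96), np.int64(0)), (np.int64(-92), np.int64(0)), (np.int64(-88), np.int64(0)), (np.int64(-84), np.int64(0)), (np.int64(-80), np.int64(126)), (np.int64(-76), np.int64(134)), (np.int64(-72), np.int64(167)), (np.int64(-68), np.int64(152)), (np.int64(-64), np.int64(136)), (np.int64(-60), np.int64(84)), (np.int64(-56), np.int64(0)), (np.int64(-52), np.int64(0)), (np.int64(-48), np.int64(0)), (np.int64(-44), np.int64(0)), (np.int64(-40), np.int64(0)), (np.int64(-36), np.int64(1)), (np.int64(-32), np.int64(133)), (np.int64(-28), np.int64(137)), (np.int64(-24), np.int64(165)), (np.int64(-20), np.int64(144)), (np.int64(-16), np.int64(139)), (np.int64(-12), np.int64(89)), (np.int64(-8), np.int64(0)), (np.int64(-4), np.int64(0)), (np.int64(0), np.int64(0)), (np.int64(4), np.int64(0)), (np.int64(8), np.int64(0)), (np.int64(12), np.int64(0)), (np.int64(16), np.int64(0)), (np.int64(20), np.int64(0)), (np.int64(24), np.int64(0)), (np.int64(28), np.int64(0)), (np.int64(32), np.int64(0)), (np.int64(36), np.int64(0)), (np.int64(40), np.int64(0)), (np.int64(44), np.int64(0)), (np.int64(48), np.int64(0)), (np.int64(52), np.int64(0)), (np.int64(56), np.int64(0)), (np.int64(60), np.int64(0)), (np.int64(64), np.int64(0)), (np.int64(68), np.int64(0)), (np.int64(72), np.int64(0)), (np.int64(76), np.int64(0)), (np.int64(80), np.int64(0)), (np.int64(84), np.int64(0)), (np.int64(88), np.int64(0))]
alt [ 0.   -0.   -3.14]
goal [-0.    -0.     0.001] [-35.6 -74.9 131.5]
```

Run:
```python
from h import *
goal(tr(58.5,-21.5,70),dr(TY,1))
```

```text
alt [ 0.   -0.   -3.14]
goal [-0.    -0.     0.001] [-36.2 -24.4 181.5]
```

Request:
apply_moves:
  steps:
    - [0,0,0,-36,-24,40,-0.32]
    - [0,0,0,-36,-24,80,-0.32]
    - [0,0,0,-36,-24,120,-0.32]
    - [0,0,0,-36,-24,160,-0.32]
    - [0,0,0,-36,-24,181,-0.32]
    - [0,0,0,-36,-24,181,-0.32]
    - [0,0,0,-36,-24,181,-0.32]

```text
time: 15.12
ee_pos: [0.5612, -0.262, 0.0685]
eef_rot: [0.1, 0.995, 0.0, -0.003]
ft_force: [1.0, 0.5, 1.8]
width: 0.0297
grip_force: 0.0
```

Run:
```python
from h import *
s=st();print(intr(s['ee_pos'])); c=save('wrist','w6'); 
cv2.imwrite('pics/w6c.png',cv2.resize(c['pixels'][120:320,130:386],(768,600))[:,:,::-1])
```

```text
t 15.12 p [ 0.5612 -0.262   0.0685] R [[-0.98, 0.199, -0.005], [0.199, 0.98, 0.001], [0.006, 0.0, -1.0]] F [1.  0.5 1.8] w 0.0297 g 0.0
[[ 56.13069896 -20.76542062  68.47755605]]
```

View pics/w6c.png

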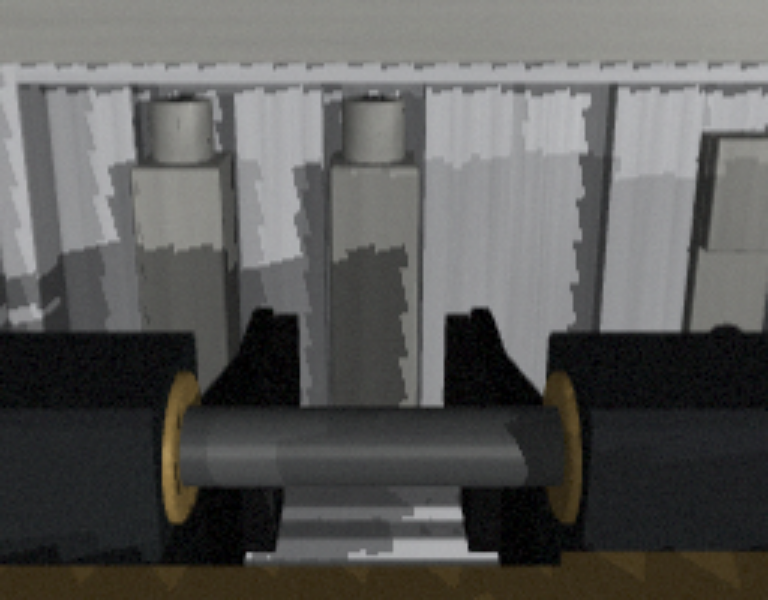

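```bash
sed -i 's/^FC=.*/&\nTC=TC+rot_(TY)@[.0,.0032] if 0 else np.array([.5104+.0032*np.sin(.2015),-.2304+.0032*np.cos(.2015)])/' h.py
python3 - <<'E'
from h import *
s=st();print(intr(s['ee_pos'])); c=load('w6')
print(intr(pts(c,np.array([[373.5,160]])/3+[130,120],.028)))
goal(tr(58.7,-24,16.5),dr(TY,1))
E
```

```text
t 15.17 p [ 0.5629 -0.2627  0.0708] R [[-0.98, 0.199, -0.001], [0.199, 0.98, 0.0], [0.001, -0.0, -1.0]] F [-0.2  0.3 -0. ] w 0.0298 g 0.0
[[ 57.89181523 -24.32212913  70.81399811]]
[[ 23.13624299 -24.21177562  28.        ]]
alt [ 2.000e-03 -0.000e+00 -3.141e+00]
goal [-0.    -0.001  0.001] [-0.9  0.3 54.3]
```

Request:
apply_moves:
  steps:
    - [0,0,0,-0.5,0.2,20,-0.32]
    - [0,0,0,-0.5,0.2,40,-0.32]
    - [0,0,0,-0.5,0.2,50,-0.32]
    - [0,0,0,-0.5,0.2,54,-0.32]
    - [0,0,0,-0.5,0.2,54,-0.32]
    - [0,0,0,-0.5,0.2,54,-0.32]
    - [0,0,0,-0.5,0.2,54,-1]
    - [0,0,0,-0.5,0.2,54,-1]
    - [0,0,0,-0.5,0.2,54,-1]
    - [0,0,0,-0.5,0.2,54,-1]
    - [0,0,0,-0.5,0.2,54,-1]
    - [0,0,0,-0.5,0.2,54,-1]
  force: 50

```text
time: 16.17
ee_pos: [0.5647, -0.2625, 0.0176]
eef_rot: [0.1, 0.995, 0.0, 0.001]
ft_force: [-1.3, 1.9, 7.1]
width: 0.021
grip_force: 50.0
```

Request:
apply_moves:
  steps:
    - [0,0,0,0,0,-20,-1]
    - [0,0,0,0,0,-50,-1]
    - [0,0,0,0,0,-90,-1]
    - [0,0,0,0,0,-130,-1]
    - [0,0,0,0,0,-170,-1]
    - [0,0,0,0,0,-180,-1]
    - [0,0,0,0,0,-180,-1]

```text
time: 16.75
ee_pos: [0.5654, -0.2632, 0.2]
eef_rot: [0.1, 0.995, -0.0, 0.003]
ft_force: [0.2, 0.5, -3.6]
width: 0.0213
grip_force: 50.0
```

Run:
```python
from h import *
s=st()
goal(fx(0,0,160),dr(FY,1))
```

```text
t 16.75 p [ 0.5654 -0.2632  0.2   ] R [[-0.98, 0.199, 0.006], [0.199, 0.98, -0.001], [-0.006, -0.0, -1.0]] F [ 0.2  0.5 -3.6] w 0.0213 g 50.0
alt [8.00e-03 1.00e-03 2.92e+00]
goal [-0.001  0.006 -0.222] [152.8 470.3  39. ]
```

Request:
apply_moves:
  steps:
    - [0,0,-0.222,153,440,0,-1]
    - [0,0,-0.222,153,440,0,-1]
    - [0,0,-0.222,153,440,0,-1]
    - [0,0,-0.222,153,440,0,-1]
    - [0,0,-0.222,153,440,0,-1]
    - [0,0,-0.222,153,440,0,-1]
    - [0,0,-0.222,153,440,0,-1]
    - [0,0,-0.222,153,440,0,-1]
    - [0,0,-0.222,153,440,0,-1]
    - [0,0,-0.222,153,440,0,-1]
    - [0,0,-0.222,153,440,0,-1]
    - [0,0,-0.222,153,440,0,-1]
    - [0,0,-0.222,153,470,30,-1]
    - [0,0,-0.222,153,470,40,-1]
    - [0,0,-0.222,153,470,40,-1]
    - [0,0,-0.222,153,470,40,-1]
    - [0,0,-0.222,153,470,40,-1]

```text
time: 18.17
ee_pos: [0.5075, 0.2274, 0.1564]
eef_rot: [-0.01, 1.0, -0.0, -0.0]
ft_force: [0.4, -0.1, -1.7]
width: 0.0208
grip_force: 50.0
```

Run:
```python
from h import *
s=st();print(infx(s['ee_pos'])); c=save('wrist','w7'); 
cv2.imwrite('pics/w7c.png',cv2.resize(c['pixels'][100:300,110:400],(800,552))[:,:,::-1])
```

```text
t 18.17 p [0.5075 0.2274 0.1564] R [[-1.0, -0.021, -0.0], [-0.021, 1.0, -0.001], [0.0, -0.001, -1.0]] F [ 0.4 -0.1 -1.7] w 0.0208 g 50.0
[[ -1.78437553  -0.60678773 156.41560645]]
```

View pics/w7c.png

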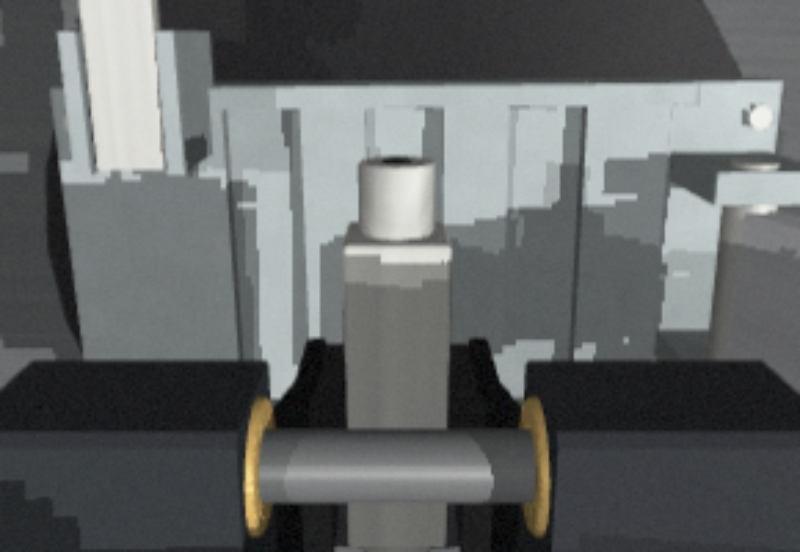

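Run:
```python
from h import *
c=load('w7'); q=np.array([[365,107],[443,107],[511,107],[587,107],[228,107],[300,107],[404,107]])*.3625+[110,100]; print(infx(pts(c,q,.05)).round(1)); 
# blank top: body corners at z ~ tcp+.011
q=np.array([[344,245],[451,245]])*.3625+[110,100]; s=r.read_state(); p=pts(c,q,s['ee_pos'][2]+.0105); print(infx(p).round(1), infx(s['ee_pos']).round(1))
```

```text
[[-53.5 -11.7  50. ]
 [-53.4  14.3  50. ]
 [-53.4  36.9  50. ]
 [-53.4  62.2  50. ]
 [-53.5 -57.3  50. ]
 [-53.5 -33.4  50. ]
 [-53.5   1.3  50. ]]
[[-37.  -11.7 167.5]
 [-37.    9.3 167.5]] [[ -1.5  -0.4 157. ]]
```

Request:
apply_moves:
  steps:
    - [0,0,0,-3.5,2.2,25,-1]
    - [0,0,0,-3.5,2.2,50,-1]
    - [0,0,0,-3.5,2.2,70,-1]
    - [0,0,0,-3.5,2.2,85,-1]
    - [0,0,0,-3.5,2.2,90,-1]
    - [0,0,0,-3.5,2.2,94,-1]
    - [0,0,0,-3.5,2.2,97,-1]
    - [0,0,0,-3.5,2.2,100,-1]
    - [0,0,0,-3.5,2.2,100,-1]

```text
time: 18.97
ee_pos: [0.5112, 0.2311, 0.057]
eef_rot: [-0.011, 1.0, 0.0, 0.0]
ft_force: [0.2, -0.0, -3.5]
width: 0.0214
grip_force: 50.0
```

Request:
apply_moves:
  steps:
    - [0,0,0,0,0,2,-1]
    - [0,0,0,0,0,3,-1]
    - [0,0,0,0,0,3,-1]
    - [0,0,0,0,0,3,-0.3]
    - [0,0,0,0,0,3,-0.3]
    - [0,0,0,0,0,3,-0.3]
    - [0,0,0,0,0,3,-0.3]
    - [0,0,0,0,0,-30,-0.3]
    - [0,0,0,0,0,-70,-0.3]
    - [0,0,0,0,0,-105,-0.3]
    - [0,0,0,0,0,-145,-0.3]
    - [0,0,0,0,0,-145,-0.3]

```text
time: 19.97
ee_pos: [0.5141, 0.2323, 0.2097]
eef_rot: [-0.011, 1.0, 0.003, 0.005]
ft_force: [1.6, 0.6, 0.9]
width: 0.0304
grip_force: 0.0
```

```bash
sed -i 's/^TC=TC+rot_(TY)@\[.0,.0032\] if 0 else /TC=/; s/^FC=np.array(\[.5093,.228\])/FC=np.array([.5108,.2296])/' h.py; sed -n '/^FC/,/^TC/p' h.py
python3 - <<'E'
from h import *
s=st(); c=save('wrist','w8'); P=infx(cloud(c).reshape(-1,3))
m=(abs(P[:,0])<30)&(abs(P[:,1])<13)&(P[:,2]>55)&(P[:,2]<75); print(m.sum(),np.percentile(P[m],[2,50,98],axis=0).round(1))
b=save('top','t8')
P=intr(cloud(b).reshape(-1,3)); 
for y in(-72,-24,24,72):
  m=(P[:,0]>15)&(P[:,0]<105)&(abs(P[:,1]-y)<20)&(P[:,2]>22)&(P[:,2]<34); print(y,m.sum(),np.median(P[m],axis=0) if m.any() else 0)
goal(tr(58.3,-72,190),dr(TY,1))
E
```

```text
FC=np.array([.5108,.2296]); FY=.022; TC=np.array([.5104,-.2304]); TY=-.2015
TC=np.array([.5104+.0032*np.sin(.2015),-.2304+.0032*np.cos(.2015)])
t 19.97 p [0.5141 0.2323 0.2097] R [[-1.0, -0.022, 0.01], [-0.022, 1.0, 0.006], [-0.01, 0.006, -1.0]] F [1.6 0.6 0.9] w 0.0304 g 0.0
1059 [[-28.6  -9.9  62. ]
 [ -1.1   1.   63.4]
 [ 28.8  10.9  65. ]]
-72 337 [ 58.40950613 -71.42974243  27.9791193 ]
-24 0 0
24 0 0
72 1 [38.4963404  77.97457126 22.37345603]
alt [-0.004  0.004 -2.918]
goal [0.003 0.003 0.224] [ -30.  -541.7   12.2]
```

Request:
apply_moves:
  steps:
    - [0,0,0.224,-30,-542,12,-0.32]
    - [0,0,0.224,-30,-542,12,-0.32]
    - [0,0,0.224,-30,-542,12,-0.32]
    - [0,0,0.224,-30,-542,12,-0.32]
    - [0,0,0.224,-30,-542,12,-0.32]
    - [0,0,0.224,-30,-542,12,-0.32]
    - [0,0,0.224,-30,-542,12,-0.32]
    - [0,0,0.224,-30,-542,12,-0.32]
    - [0,0,0.224,-30,-542,12,-0.32]
    - [0,0,0.224,-30,-542,12,-0.32]
    - [0,0,0.224,-30,-542,12,-0.32]
    - [0,0,0.224,-30,-542,12,-0.32]
    - [0,0,0.224,-30,-542,12,-0.32]
    - [0,0,0.224,-30,-542,12,-0.32]
    - [0,0,0.224,-30,-542,50,-0.34]
    - [0,0,0.224,-30,-542,90,-0.34]
    - [0,0,0.224,-30,-542,130,-0.34]
    - [0,0,0.224,-30,-542,130,-0.34]
    - [0,0,0.224,-30,-542,130,-0.34]
    - [0,0,0.224,-30,-542,130,-0.34]

```text
time: 21.73
ee_pos: [0.5534, -0.3109, 0.0732]
eef_rot: [0.101, 0.995, -0.0, 0.001]
ft_force: [-0.5, -0.5, 0.3]
width: 0.0286
grip_force: 0.0
```

Run:
```python
from h import *
s=st();print(intr(s['ee_pos'])); c=save('wrist','w9'); P=intr(cloud(c).reshape(-1,3))
m=(P[:,0]>15)&(P[:,0]<70)&(abs(P[:,1]+72)<22)&(P[:,2]>22)&(P[:,2]<32); print(m.sum(),np.percentile(P[m],[2,50,98],axis=0).round(1))
goal(tr(58.3,-72,17.2),dr(TY,1))
```

```text
t 21.73 p [ 0.5534 -0.3109  0.0732] R [[-0.98, 0.201, 0.001], [0.201, 0.98, -0.001], [-0.001, -0.001, -1.0]] F [-0.5 -0.5  0.3] w 0.0286 g 0.0
[[ 58.20126221 -73.49640265  73.16299561]]
1884 [[ 17.1 -83.   22.8]
 [ 43.2 -72.6  27.4]
 [ 68.8 -62.   28.7]]
alt [5.000e-03 1.000e-03 3.141e+00]
goal [-0.001  0.003 -0.   ] [ 0.7  1.7 56.8]
```

Request:
apply_moves:
  steps:
    - [0,0,0,0,1.2,20,-0.34]
    - [0,0,0,0,1.2,40,-0.34]
    - [0,0,0,0,1.2,50,-0.34]
    - [0,0,0,0,1.2,56,-0.34]
    - [0,0,0,0,1.2,56,-0.34]
    - [0,0,0,0,1.2,56,-1]
    - [0,0,0,0,1.2,56,-1]
    - [0,0,0,0,1.2,56,-1]
    - [0,0,0,0,1.2,56,-1]
    - [0,0,0,0,1.2,56,-1]
    - [0,0,0,0,1.2,56,-1]
  force: 50

```text
time: 22.7
ee_pos: [0.5539, -0.3095, 0.0169]
eef_rot: [0.101, 0.995, -0.0, 0.001]
ft_force: [-0.9, 0.4, 6.0]
width: 0.0215
grip_force: 50.0
```

Run:
```python
from h import *
s=st(); print(intr(s['ee_pos']))
```

```text
t 22.7 p [ 0.5539 -0.3095  0.0169] R [[-0.98, 0.2, 0.002], [0.2, 0.98, -0.0], [-0.002, -0.0, -1.0]] F [-0.9  0.4  6. ] w 0.0215 g 50.0
[[ 58.44887748 -71.99090897  16.9181557 ]]
```

Request:
apply_moves:
  steps:
    - [0,0,0,0,0,-20,-1]
    - [0,0,0,0,0,-50,-1]
    - [0,0,0,0,0,-90,-1]
    - [0,0,0,0,0,-130,-1]
    - [0,0,0,0,0,-170,-1]
    - [0,0,0,0,0,-180,-1]
    - [0,0,0,0,0,-180,-1]
    - [0,0,0,0,0,-180,-1]

```text
time: 23.37
ee_pos: [0.5529, -0.3087, 0.1947]
eef_rot: [0.101, 0.995, 0.0, -0.0]
ft_force: [-0.3, 0.3, -4.7]
width: 0.0216
grip_force: 50.0
```

Run:
```python
from h import *
s=st()
goal(fx(0,-48,157),dr(FY,1))
```

```text
t 23.37 p [ 0.5529 -0.3087  0.1947] R [[-0.98, 0.2, -0.0], [0.2, 0.98, 0.001], [0.0, 0.001, -1.0]] F [-0.3  0.3 -4.7] w 0.0216 g 50.0
alt [-1.000e-03 -1.000e-03  2.918e+00]
goal [ 0.001 -0.    -0.224] [138.4 472.2  38. ]
```

Request:
apply_moves:
  steps:
    - [0,0,-0.224,138,472,0,-1]
    - [0,0,-0.224,138,472,0,-1]
    - [0,0,-0.224,138,472,0,-1]
    - [0,0,-0.224,138,472,0,-1]
    - [0,0,-0.224,138,472,0,-1]
    - [0,0,-0.224,138,472,0,-1]
    - [0,0,-0.224,138,472,0,-1]
    - [0,0,-0.224,138,472,0,-1]
    - [0,0,-0.224,138,472,0,-1]
    - [0,0,-0.224,138,472,0,-1]
    - [0,0,-0.224,138,472,0,-1]
    - [0,0,-0.224,138,472,0,-1]
    - [0,0,-0.224,138,472,0,-1]
    - [0,0,-0.224,138,472,20,-1]
    - [0,0,-0.224,138,472,38,-1]
    - [0,0,-0.224,138,472,38,-1]
    - [0,0,-0.224,138,472,38,-1]
    - [0,0,-0.224,138,472,38,-1]

```text
time: 24.87
ee_pos: [0.5123, 0.1806, 0.1573]
eef_rot: [-0.011, 1.0, -0.0, -0.0]
ft_force: [1.2, 0.6, -2.9]
width: 0.0214
grip_force: 50.0
```

Run:
```python
from h import *
s=st();print(infx(s['ee_pos'])); c=save('wrist','w10'); P=infx(cloud(c).reshape(-1,3)); z=s['ee_pos'][2]*1e3
m=(P[:,0]>-36)&(P[:,0]<-5)&(abs(P[:,1]+48)<20)&(abs(P[:,2]-z-10)<4); print(m.sum(),np.percentile(P[m],[2,50,98],axis=0).round(1))
m=(abs(P[:,1]+48)<20)&(abs(P[:,2]-z)<14)&(P[:,0]<10); print(m.sum(),np.percentile(P[m],[1,50,98],axis=0).round(1))
cv2.imwrite('pics/w10c.png',cv2.resize(c['pixels'][100:300,110:400],(800,552))[:,:,::-1])
```

```text
t 24.87 p [0.5123 0.1806 0.1573] R [[-1.0, -0.022, -0.001], [-0.022, 1.0, -0.001], [0.001, -0.001, -1.0]] F [ 1.2  0.6 -2.9] w 0.0214 g 50.0
[[  0.423103   -48.98841547 157.29622148]]
2190 [[-34.7 -63.4 164.1]
 [-19.8 -49.7 167.9]
 [ -5.7 -34.5 169.7]]
3714 [[-48.6 -65.7 154.9]
 [-20.6 -49.7 167.6]
 [  3.5 -34.5 169.3]]
```

View pics/w10c.png

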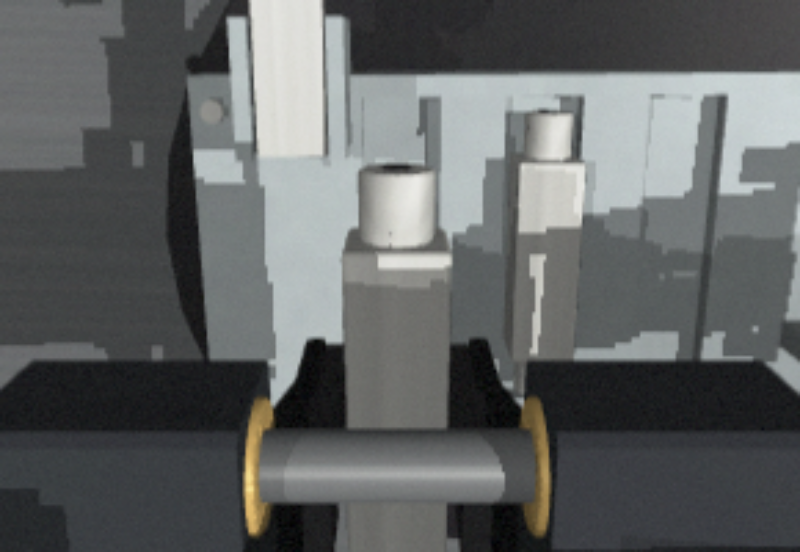

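Run:
```python
from h import *
c=load('w10'); q=np.array([[362,97],[440,97],[507,97],[584,97],[649,97],[727,97]])*.3625+[110,100]; print(infx(pts(c,q,.05)).round(1)); 
q=np.array([[343,248],[452,248]])*.3625+[110,100]; p=pts(c,q,.1678); print(infx(p).round(1))
s=r.read_state(); print(infx(s['ee_pos']))
```

```text
[[-54.5 -61.1  50. ]
 [-54.5 -35.2  50. ]
 [-54.5 -12.9  50. ]
 [-54.5  12.8  50. ]
 [-54.5  34.5  50. ]
 [-54.6  60.6  50. ]]
[[-34.  -60.4 167.8]
 [-34.  -38.9 167.8]]
[[  0.82651893 -48.79707176 157.91757575]]
```

Request:
apply_moves:
  steps:
    - [0,0,0,0,1.4,25,-1]
    - [0,0,0,0,1.4,50,-1]
    - [0,0,0,0,1.4,70,-1]
    - [0,0,0,0,1.4,85,-1]
    - [0,0,0,0,1.4,90,-1]
    - [0,0,0,0,1.4,94,-1]
    - [0,0,0,0,1.4,98,-1]
    - [0,0,0,0,1.4,101,-1]
    - [0,0,0,0,1.4,101,-1]
    - [0,0,0,0,1.4,101,-1]

```text
time: 25.75
ee_pos: [0.5128, 0.1826, 0.0571]
eef_rot: [-0.011, 1.0, 0.0, 0.0]
ft_force: [0.6, 0.1, -3.9]
width: 0.0214
grip_force: 50.0
```

Request:
apply_moves:
  steps:
    - [0,0,0,0,0,2,-1]
    - [0,0,0,0,0,3.3,-1]
    - [0,0,0,0,0,3.3,-1]
    - [0,0,0,0,0,3.3,-0.34]
    - [0,0,0,0,0,3.3,-0.34]
    - [0,0,0,0,0,3.3,-0.34]
    - [0,0,0,0,0,3.3,-0.34]
    - [0,0,0,0,0,-30,-0.34]
    - [0,0,0,0,0,-70,-0.34]
    - [0,0,0,0,0,-110,-0.34]
    - [0,0,0,0,0,-150,-0.34]
    - [0,0,0,0,0,-170,-0.34]
    - [0,0,0,0,0,-170,-0.34]
    - [0,0,0,0,0,-170,-0.34]

```text
time: 26.92
ee_pos: [0.5131, 0.1827, 0.2277]
eef_rot: [-0.011, 1.0, 0.001, 0.001]
ft_force: [-0.2, 0.4, -0.8]
width: 0.0286
grip_force: 0.0
```

Run:
```python
from h import *
s=st(); c=save('wrist','w11'); P=infx(cloud(c).reshape(-1,3))
for y in(-48,0,48):
  m=(abs(P[:,0])<45)&(abs(P[:,1]-y)<14)&(P[:,2]>54)&(P[:,2]<80); print(m.sum(),np.percentile(P[m],[2,50,98],axis=0).round(1).tolist() if m.any() else 0)
# leaf angle from scene cloud
c=save('top','t11'); P=intr(cloud(c).reshape(-1,3))
for y in(-72,-24,24,72):
  m=(P[:,0]>10)&(P[:,0]<105)&(abs(P[:,1]-y)<20)&(P[:,2]>20)&(P[:,2]<34); print(y,m.sum(),np.median(P[m],axis=0) if m.any() else 0)
m=(P[:,2]>.0)&(P[:,2]>62)&(P[:,2]<85)&(abs(P[:,0])<110)&(abs(P[:,1])<90); print('cover handle',m.sum(),np.median(P[m],axis=0))
s=r.read_state(); print(infx(s['ee_pos']))
```

```text
t 26.92 p [0.5131 0.1827 0.2277] R [[-1.0, -0.022, 0.002], [-0.022, 1.0, 0.002], [-0.002, 0.002, -1.0]] F [-0.2  0.4 -0.8] w 0.0286 g 0.0
1320 [[-42.2, -58.5, 56.6], [-2.4, -48.1, 63.3], [42.4, -37.6, 64.9]]
1358 [[-42.3, -10.4, 56.1], [-3.5, -0.1, 63.3], [42.2, 10.9, 64.9]]
0 0
-72 0 0
-24 0 0
24 0 0
72 16 [32.36308203 70.01726692 20.69770349]
cover handle 217 [-59.80284286   0.31252879  74.98577383]
[[ 1.09606452e-01 -4.74005589e+01  2.25441522e+02]]
```

Run:
```python
from h import *
goal([.507,.404,.360],dr(FY,1)); goal([.507,.404,.3065],dr(FY,1))
```

```text
alt [ 2.000e-03 -1.000e-03 -3.141e+00]
goal [-0.001 -0.001  0.   ] [ 2.000e-01  2.218e+02 -1.347e+02]
alt [ 2.000e-03 -1.000e-03 -3.141e+00]
goal [-0.001 -0.001  0.   ] [ 1.000e-01  2.218e+02 -8.120e+01]
```

Request:
apply_moves:
  steps:
    - [0,0,0,0,0,-40,-0.3]
    - [0,0,0,0,0,-80,-0.3]
    - [0,0,0,0,0,-120,-0.3]
    - [0,0,0,0,0,-134,-0.3]
    - [0,0,0,0,40,-134,-0.3]
    - [0,0,0,0,80,-134,-0.3]
    - [0,0,0,0,120,-134,-0.3]
    - [0,0,0,0,160,-134,-0.3]
    - [0,0,0,0,200,-134,-0.3]
    - [0,0,0,0,222,-134,-0.3]
    - [0,0,0,0,222,-134,-0.3]
    - [0,0,0,0,222,-134,-0.3]

```text
time: 28.02
ee_pos: [0.5068, 0.4056, 0.3577]
eef_rot: [-0.012, 1.0, -0.001, -0.001]
ft_force: [-0.3, -0.5, -0.5]
width: 0.0301
grip_force: 0.0
```

Run:
```python
from h import *
s=st(); c=save('wrist','w12'); P=cloud(c).reshape(-1,3); F=infx(P)
m=(F[:,2]>300)&(F[:,2]<345)&(abs(F[:,0])<17)&(F[:,1]>150)&(F[:,1]<200); print(m.sum(),np.median(F[m],axis=0) if m.any() else 0)
cv2.imwrite('pics/w12c.png',cv2.resize(c['pixels'],(600,450))[:,:,::-1]); print(infx(s['ee_pos']))
```

```text
t 28.02 p [0.5068 0.4056 0.3577] R [[-1.0, -0.025, -0.003], [-0.025, 1.0, -0.003], [0.003, -0.003, -1.0]] F [-0.3 -0.5 -0.5] w 0.0301 g 0.0
723 [ -0.34190794 173.20304164 318.29348552]
[[-1.44814610e-01  1.76050583e+02  3.57723703e+02]]
```

View pics/w12c.png

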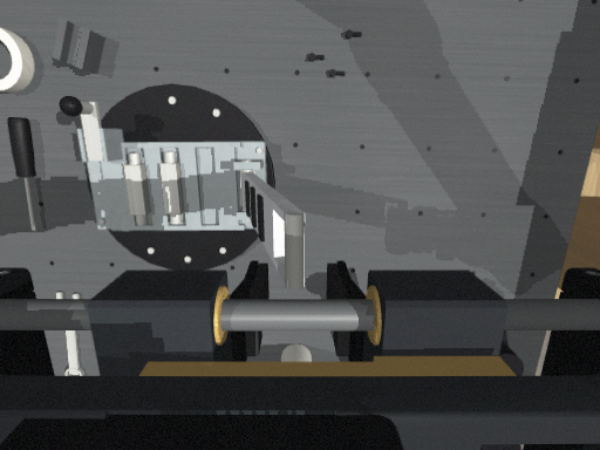

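Request:
apply_moves:
  steps:
    - [0,0,0,0,-1.5,25,-0.3]
    - [0,0,0,0,-1.5,45,-0.3]
    - [0,0,0,0,-1.5,53,-0.3]
    - [0,0,0,0,-1.5,53,-0.3]
    - [0,0,0,0,-1.5,53,-1]
    - [0,0,0,0,-1.5,53,-1]
    - [0,0,0,0,-1.5,53,-1]
    - [0,0,0,0,-1.5,53,-1]
    - [0,0,0,0,-1.5,53,-1]
    - [0,0,0,0,-1.5,53,-1]
    - [0,0,0,0,-1.5,53,-1]
  force: 20

```text
time: 28.98
ee_pos: [0.5079, 0.4031, 0.3087]
eef_rot: [-0.011, 1.0, 0.001, 0.001]
ft_force: [0.5, 0.8, 6.0]
width: 0.0118
grip_force: 20.0
```

Run:
```python
from h import *
s=st(); print(infx(s['ee_pos'])); p=infx(s['ee_pos'])[0]
t0=np.arccos((108-p[1])/248); print(t0)
for t in np.arange(1.8,-.01,-.1): print(round(t,1),'[0,0,0,0,%.1f,%.1f,-1]'%(-248*(np.cos(t)-np.cos(t0)),-248*(np.sin(t)-np.sin(t0))))
```

```text
t 28.98 p [0.5079 0.4031 0.3087] R [[-1.0, -0.022, 0.002], [-0.022, 1.0, 0.002], [-0.002, 0.001, -1.0]] F [0.5 0.8 6. ] w 0.0118 g 20.0
[[  0.95905235 173.55658901 308.7469562 ]]
1.8383169672218327
1.8 [0,0,0,0,-9.2,-2.3,-1]
1.7 [0,0,0,0,-33.6,-6.8,-1]
1.6 [0,0,0,0,-58.3,-8.7,-1]
1.5 [0,0,0,0,-83.1,-8.2,-1]
1.4 [0,0,0,0,-107.7,-5.2,-1]
1.3 [0,0,0,0,-131.9,0.2,-1]
1.2 [0,0,0,0,-155.4,8.0,-1]
1.1 [0,0,0,0,-178.0,18.2,-1]
1.0 [0,0,0,0,-199.6,30.5,-1]
0.9 [0,0,0,0,-219.7,44.9,-1]
0.8 [0,0,0,0,-238.3,61.3,-1]
0.7 [0,0,0,0,-255.2,79.4,-1]
0.6 [0,0,0,0,-270.2,99.1,-1]
0.5 [0,0,0,0,-283.2,120.3,-1]
0.4 [0,0,0,0,-294.0,142.6,-1]
0.3 [0,0,0,0,-302.5,165.9,-1]
0.2 [0,0,0,0,-308.6,189.9,-1]
0.1 [0,0,0,0,-312.3,214.4,-1]
-0.0 [0,0,0,0,-313.6,239.2,-1]
```

Request:
apply_moves:
  steps:
    - [0,0,0,0,0,0,-0.4]
    - [0,0,0,0,0,0,-0.4]
    - [0,0,0,0,0,4,-0.4]
    - [0,0,0,0,0,8,-0.4]
    - [0,0,0,0,0,8,-0.4]
    - [0,0,0,0,0,8,-1]
    - [0,0,0,0,0,8,-1]
    - [0,0,0,0,0,8,-1]
    - [0,0,0,0,0,8,-1]
    - [0,0,0,0,0,8,-1]
    - [0,0,0,0,0,8,-1]
    - [0,0,0,0,-9,6,-1]
    - [0,0,0,0,-33,1,-1]
    - [0,0,0,0,-58,-1,-1]
    - [0,0,0,0,-83,0,-1]
    - [0,0,0,0,-108,3,-1]
    - [0,0,0,0,-132,8,-1]
    - [0,0,0,0,-155,16,-1]
    - [0,0,0,0,-155,16,-1]

```text
time: 30.57
ee_pos: [0.5116, 0.2428, 0.2911]
eef_rot: [-0.008, 1.0, -0.001, -0.0]
ft_force: [1.0, -5.4, 3.7]
width: 0.0121
grip_force: 20.0
```

Request:
apply_moves:
  steps:
    - [0,0,0,0,-23,10,-1]
    - [0,0,0,0,-44,22,-1]
    - [0,0,0,0,-64,37,-1]
    - [0,0,0,0,-83,53,-1]
    - [0,0,0,0,-100,71,-1]
    - [0,0,0,0,-115,91,-1]
    - [0,0,0,0,-128,112,-1]
    - [0,0,0,0,-139,134,-1]
    - [0,0,0,0,-147,158,-1]
    - [0,0,0,0,-153,182,-1]
    - [0,0,0,0,-157,206,-1]
    - [0,0,0,0,-157,206,-1]
    - [0,0,0,0,-157,206,-1]

```text
time: 31.65
ee_pos: [0.5148, 0.0915, 0.0847]
eef_rot: [-0.011, 1.0, -0.001, -0.0]
ft_force: [3.2, -1.3, -3.5]
width: 0.0126
grip_force: 20.0
```

Run:
```python
from h import *
s=st(); print(infx(s['ee_pos']))
```

```text
t 31.65 p [0.5148 0.0915 0.0847] R [[-1.0, -0.023, -0.0], [-0.023, 1.0, -0.001], [0.001, -0.001, -1.0]] F [ 3.2 -1.3 -3.5] w 0.0126 g 20.0
[[   0.99728147 -138.11123574   84.67533664]]
```

Request:
apply_moves:
  steps:
    - [0,0,0,0,-0.5,8,-1]
    - [0,0,0,0,-1,16,-1]
    - [0,0,0,0,-1,21,-1]
    - [0,0,0,0,-1,23,-1]
    - [0,0,0,0,-1,24,-1]
    - [0,0,0,0,-1,24,-1]

```text
time: 32.15
ee_pos: [0.5148, 0.0904, 0.0615]
eef_rot: [-0.011, 1.0, 0.0, 0.0]
ft_force: [3.6, 0.4, -3.6]
width: 0.0124
grip_force: 20.0
```

Request:
apply_moves:
  steps:
    - [0,0,0,0,0,1,-1]
    - [0,0,0,0,0,2,-1]
    - [0,0,0,0,0,3,-1]
    - [0,0,0,0,0,4,-1]
    - [0,0,0,0,0,4,-1]

```text
time: 32.57
ee_pos: [0.5151, 0.0904, 0.0592]
eef_rot: [-0.011, 1.0, 0.001, 0.0]
ft_force: [-4.9, 0.2, 19.0]
width: 0.0122
grip_force: 20.0
```

Run:
```python
from h import *
c=save('wrist','w13'); F=infx(cloud(c).reshape(-1,3))
m=(F[:,2]>70)&(F[:,2]<110)&(abs(F[:,0]+15)<8)
for y in range(-90,100,20):
  k=m&(abs(F[:,1]-y)<8); print(y,k.sum(),np.median(F[k,2]) if k.any() else 0)
c=save('top','t13'); F=infx(cloud(c).reshape(-1,3))
m=(F[:,2]>60)&(F[:,2]<120)&(abs(F[:,0])<20)
for y in range(-90,100,20):
  k=m&(abs(F[:,1]-y)<8); print(y,k.sum(),np.median(F[k,2]) if k.any() else 0)
```

```text
-90 482 79.3074691632424
-70 746 79.46896862790433
-50 837 79.60205554161307
-30 849 79.54679414043956
-10 402 79.59447989787179
10 0 0
30 0 0
50 0 0
70 0 0
90 0 0
-90 0 0
-70 0 0
-50 0 0
-30 0 0
-10 0 0
10 0 0
30 0 0
50 61 80.07925126593341
70 115 80.14582641681467
90 119 80.13653988046832
```

Request:
apply_moves:
  steps:
    - [0,0,0,0,0,-3,-0.4]
    - [0,0,0,0,0,-3,-0.3]
    - [0,0,0,0,0,-3,-0.3]
    - [0,0,0,0,0,-40,-0.3]
    - [0,0,0,0,0,-80,-0.3]
    - [0,0,0,0,0,-120,0]
    - [0,0,0,40,20,-140,0.1]
    - [0,0,0,80,40,-140,0.1]
    - [0,0,0,105,54.5,-140,0.1]
    - [0,0,0,105,54.5,-140,0.1]
    - [0,0,0,105,54.5,-140,0.1]
    - [0,0,0,105,54.5,-140,0.1]

```text
time: 33.67
ee_pos: [0.4085, 0.1418, 0.1974]
eef_rot: [-0.011, 1.0, -0.0, -0.0]
ft_force: [-0.2, -0.5, 0.3]
width: 0.0477
grip_force: 0.0
```

Run:
```python
from h import *
s=st(); c=save('wrist','w14'); P=cloud(c).reshape(-1,3); F=infx(P)
m=(F[:,2]>112)&(F[:,2]<134)&(abs(F[:,1]+80)<16)&(abs(F[:,0]+90)<40); print(m.sum(),np.percentile(P[m],[3,50,97],axis=0).round(4),np.median(F[m],axis=0))
m=(F[:,2]>72)&(F[:,2]<110)&(abs(F[:,0]+10)<12)
for y in range(-130,100,20):
  k=m&(abs(F[:,1]-y)<8); print(y,k.sum(),np.median(F[k,2]) if k.any() else 0)
goal([.4094,.1475,.0966],dr(FY,1))
```

```text
t 33.67 p [0.4085 0.1418 0.1974] R [[-1.0, -0.022, -0.0], [-0.022, 1.0, -0.0], [0.0, -0.0, -1.0]] F [-0.2 -0.5  0.3] w 0.0477 g 0.0
494 [[0.3985 0.137  0.1197]
 [0.4061 0.1462 0.1267]
 [0.4162 0.1557 0.1302]] [-106.50780432  -81.02406857  126.69606567]
-130 2 79.7020398630863
-110 0 0
-90 16 79.65899126387002
-70 14 79.35132330383277
-50 13 79.70924997488838
-30 4 79.87798990962183
-10 0 0
10 0 0
30 0 0
50 0 0
70 0 0
90 0 0
alt [-0.000e+00  1.000e-03  3.141e+00]
goal [-0.    -0.    -0.001] [ -0.7   6.1 100.7]
```

Request:
apply_moves:
  steps:
    - [0,0,0,0,5.5,0,0.1]
    - [0,0,0,0,5.5,40,0.1]
    - [0,0,0,0,5.5,80,0.1]
    - [0,0,0,0,5.5,100,0]
    - [0,0,0,0,5.5,101,-1]
    - [0,0,0,0,5.5,101,-1]
    - [0,0,0,0,5.5,101,-1]
    - [0,0,0,0,5.5,101,-1]
    - [0,0,0,0,5.5,101,-1]
    - [0,0,0,0,5.5,101,-1]
    - [0,0,0,0,5.5,101,-1]
    - [0,0,0,-6,5.5,101,-1]
    - [0,0,0,-12,5.5,101,-1]
    - [0,0,0,-18,5.5,101,-1]
    - [0,0,0,-24,5.5,101,-1]
    - [0,0,0,-29,5.5,101,-1]
    - [0,0,0,-32,5.5,101,-1]
    - [0,0,0,-32,5.5,101,-1]
    - [0,0,0,-32,5.5,101,-1]
  force: 40

```text
time: 35.3
ee_pos: [0.4417, 0.1484, 0.0979]
eef_rot: [-0.011, 1.0, 0.001, 0.001]
ft_force: [2.2, -3.6, 5.3]
width: 0.0186
grip_force: 39.9
```

Request:
apply_moves:
  steps:
    - [0,0,0,-1,0,0,-1]
    - [0,0,0,-2,0,0,-1]
    - [0,0,0,-2.5,0,0,-1]
    - [0,0,0,-2.5,0,0,-1]

```text
time: 35.63
ee_pos: [0.4434, 0.1485, 0.0978]
eef_rot: [-0.011, 1.0, 0.0, 0.001]
ft_force: [-1.3, -2.7, 8.0]
width: 0.0189
grip_force: 39.9
```

Request:
apply_moves:
  steps:
    - [0,0,0,0,0,0,-0.2]
    - [0,0,0,0,0,0,0]
    - [0,0,0,0,0,0,0]
    - [0,0,0,0,0,-30,0]
    - [0,0,0,0,0,-70,0]
    - [0,0,0,0,0,-100,0]
    - [0,0,0,20,0,-100,0]
    - [0,0,0,20,0,-100,0]
    - [0,0,0,20,0,-100,0]

```text
time: 36.38
ee_pos: [0.4223, 0.1483, 0.1967]
eef_rot: [-0.012, 1.0, 0.001, 0.0]
ft_force: [1.2, 0.6, -0.5]
width: 0.0435
grip_force: 0.0
```

Run:
```python
from h import *
s=st(); c=save('wrist','w15'); P=cloud(c).reshape(-1,3); F=infx(P)
m=(F[:,2]>112)&(F[:,2]<134)&(abs(F[:,1]+80)<16)&(abs(F[:,0]+90)<40); print(m.sum(),np.median(F[m],axis=0))
c=save('top','t15');T=intr(cloud(c).reshape(-1,3)); m=(T[:,2]>66)&(T[:,2]<85)&(abs(T[:,0])<110)&(abs(T[:,1])<90); print('cover handle',m.sum(),np.percentile(T[m],[5,50,95],axis=0))
goal(tr(-85,0,150),dr(TY,1))
```

```text
t 36.38 p [0.4223 0.1483 0.1967] R [[-1.0, -0.023, 0.0], [-0.023, 1.0, 0.001], [-0.0, 0.001, -1.0]] F [ 1.2  0.6 -0.5] w 0.0435 g 0.0
473 [-73.02156961 -80.52907807 126.66502038]
cover handle 213 [[-64.93906265 -36.22300159  71.49352102]
 [-59.74419945   0.24244025  74.92692202]
 [-53.72587738  36.85886202  77.48377281]]
alt [ 1.000e-03 -0.000e+00 -2.918e+00]
goal [-0.    -0.001  0.224] [   3.  -358.2   46.1]
```

Request:
apply_moves:
  steps:
    - [0,0,0.224,3,-358,0,-1]
    - [0,0,0.224,3,-358,0,-1]
    - [0,0,0.224,3,-358,0,-1]
    - [0,0,0.224,3,-358,0,-1]
    - [0,0,0.224,3,-358,0,-1]
    - [0,0,0.224,3,-358,0,-1]
    - [0,0,0.224,3,-358,0,-1]
    - [0,0,0.224,3,-358,0,-1]
    - [0,0,0.224,3,-358,0,-1]
    - [0,0,0.224,3,-358,0,-1]
    - [0,0,0.224,3,-358,0,-1]
    - [0,0,0.224,3,-358,30,-1]
    - [0,0,0.224,3,-358,46,-1]
    - [0,0,0.224,3,-358,46,-1]
    - [0,0,0.224,3,-358,46,-1]

```text
time: 37.73
ee_pos: [0.4274, -0.2092, 0.1501]
eef_rot: [0.1, 0.995, -0.0, -0.001]
ft_force: [-0.2, -0.7, 1.1]
width: 0.0003
grip_force: 0.0
```

Run:
```python
from h import *
s=st(); print(intr(s['ee_pos'])); c=save('wrist','w16'); P=intr(cloud(c).reshape(-1,3)); m=(P[:,2]>67)&(P[:,2]<80)&(P[:,0]>-90)&(P[:,0]<0)&(abs(P[:,1])<50);print(m.sum(),np.percentile(P[m],[3,50,97],axis=0))
c=load('w1'); F=infx(cloud(c).reshape(-1,3)); m=(F[:,2]>112)&(F[:,2]<134)&(abs(F[:,1]+80)<16)&(abs(F[:,0]+90)<40); print('knob start',m.sum(),np.median(F[m],axis=0))
```

```text
t 37.73 p [ 0.4274 -0.2092  0.1501] R [[-0.98, 0.199, -0.002], [0.199, 0.98, -0.0], [0.002, -0.001, -1.0]] F [-0.2 -0.7  1.1] w 0.0003 g 0.0
[[-85.58505901   0.95896615 150.09641059]]
497 [[-65.42161525 -39.49309561  67.72204652]
 [-64.06592869  -4.95141312  73.30750679]
 [-60.72039222  36.8793377   75.12634859]]
knob start 482 [-74.30128059 -80.55180354 126.59932536]
```

Request:
apply_moves:
  steps:
    - [0,0,0,0,0,40,-1]
    - [0,0,0,0,0,80,-1]
    - [0,0,0,0,0,98,-1]
    - [0,0,0,0,0,98,-1]
    - [0,0,0,-6,0,98,-1]
    - [0,0,0,-12,0,98,-1]
    - [0,0,0,-18,0,98,-1]
    - [0,0,0,-28,0,98,-1]
    - [0,0,0,-38,0,98,-1]
    - [0,0,0,-48,0,98,-1]
    - [0,0,0,-58,0,98,-1]
    - [0,0,0,-68,0,98,-1]
    - [0,0,0,-78,0,98,-1]
    - [0,0,0,-88,0,98,-1]
    - [0,0,0,-98,0,98,-1]
    - [0,0,0,-106,0,98,-1]
    - [0,0,0,-112,0,98,-1]
    - [0,0,0,-116,0,98,-1]
    - [0,0,0,-118,0,98,-1]
    - [0,0,0,-118,0,98,-1]

```text
time: 39.45
ee_pos: [0.5437, -0.2338, 0.0525]
eef_rot: [0.101, 0.995, -0.0, 0.0]
ft_force: [-0.2, 0.1, 1.0]
width: 0.0002
grip_force: 0.0
```

Request:
apply_moves:
  steps:
    - [0,0,0,-1.5,0,0,-1]
    - [0,0,0,-3,0,0,-1]
    - [0,0,0,-3,0,0,-1]

```text
time: 39.7
ee_pos: [0.5463, -0.2343, 0.0525]
eef_rot: [0.101, 0.995, 0.0, 0.0]
ft_force: [-0.2, -0.1, -0.1]
width: 0.0007
grip_force: 0.5
```

Request:
apply_moves:
  steps:
    - [0,0,0,-1.5,0,0,-1]
    - [0,0,0,-3,0,0,-1]
    - [0,0,0,-3,0,0,-1]

```text
time: 39.95
ee_pos: [0.5494, -0.2349, 0.0525]
eef_rot: [0.101, 0.995, -0.0, 0.0]
ft_force: [-0.2, 0.0, -1.1]
width: 0.0007
grip_force: 0.4
```

Run:
```python
from h import *
s=st(); print(intr(s['ee_pos'])); c=save('top','t17');T=intr(cloud(c).reshape(-1,3)); m=(T[:,2]>66)&(T[:,2]<85)&(T[:,0]>-110)&(T[:,0]<120)&(abs(T[:,1])<90)
print(m.sum()); h=np.histogram(T[m,0],bins=range(-110,121,5)); print([(int(a),int(b)) for a,b in zip(h[1],h[0]) if b])
c=save('wrist','w17');T=intr(cloud(c).reshape(-1,3)); m=(T[:,2]>33)&(T[:,2]<39)&(abs(T[:,1])<90); h=np.histogram(T[m,0],bins=range(-130,131,5)); print([(int(a),int(b)) for a,b in zip(h[1],h[0]) if b])
```

```text
t 39.95 p [ 0.5494 -0.2349  0.0525] R [[-0.98, 0.2, 0.0], [0.2, 0.98, -0.0], [-0.0, 0.0, -1.0]] F [-0.2  0.  -1.1] w 0.0007 g 0.4
[[39.13843434  0.18274955 52.50731157]]
51
[(45, 5), (50, 24), (55, 17), (60, 5)]
[(-100, 12), (-95, 97), (-90, 97), (-85, 81), (-80, 92), (-75, 73), (-70, 70), (-65, 97), (-60, 70), (-55, 89), (-50, 67), (-45, 37), (-40, 37), (-35, 49), (-30, 29), (-25, 31), (-20, 24), (-15, 26), (-10, 25), (-5, 1184), (0, 2142), (5, 2167), (10, 2069), (15, 2076), (20, 1966), (25, 1951), (30, 1909), (35, 1604), (40, 422), (45, 314), (50, 228), (55, 106), (75, 7), (80, 65), (85, 67), (90, 72), (95, 127), (100, 43)]
```

Request:
apply_moves:
  steps:
    - [0,0,0,8,0,0,-1]
    - [0,0,0,8,0,-40,-1]
    - [0,0,0,8,0,-80,-1]
    - [0,0,0,30,40,-120,-1]
    - [0,0,0,60,80,-160,-1]
    - [0,0,0,90,120,-200,-1]
    - [0,0,0,90,160,-200,-1]
    - [0,0,0,90,200,-200,-1]
    - [0,0,0,90,200,-200,-1]
    - [0,0,0,90,200,-200,-1]

```text
time: 40.88
ee_pos: [0.5014, -0.0132, 0.2542]
eef_rot: [0.096, 0.995, 0.002, 0.001]
ft_force: [0.1, 1.5, 0.2]
width: 0.0006
grip_force: 0.0
```

Run:
```python
from h import *
s=st(); b=save('scene','s18'); c=save('top','t18')
T=intr(cloud(c).reshape(-1,3)); m=(T[:,2]>66)&(T[:,2]<85)&(T[:,0]>-110)&(T[:,0]<120)&(abs(T[:,1])<90); print('handle',m.sum(),np.median(T[m],axis=0))
T0=intr(cloud(load('top0')).reshape(-1,3)); m=(T0[:,2]>66)&(T0[:,2]<85)&(T0[:,0]>-110)&(T0[:,0]<120)&(abs(T0[:,1])<90); print('start',m.sum(),np.median(T0[m],axis=0))
F=infx(cloud(b).reshape(-1,3)); m=(F[:,2]>60)&(F[:,2]<120)&(abs(F[:,0]-8)<12)
for y in range(-90,100,30):
  k=m&(abs(F[:,1]-y)<8); print(y,k.sum(),np.median(F[k,2]) if k.any() else 0)
cv2.imwrite('pics/s18c.png',cv2.resize(b['pixels'][130:270,110:400],(800,386),interpolation=cv2.INTER_CUBIC)[:,:,::-1])
```

```text
t 40.88 p [ 0.5014 -0.0132  0.2542] R [[-0.982, 0.191, 0.003], [0.191, 0.981, 0.004], [-0.002, 0.004, -1.0]] F [0.1 1.5 0.2] w 0.0006 g 0.0
handle 209 [54.89100434 -0.62343179 74.69392881]
start 208 [58.50190446  0.6604939  74.81888451]
-90 43 81.01088567274384
-60 41 82.36570831893752
-30 38 81.69139366420791
0 44 81.69770643770059
30 38 80.61338372176746
60 43 82.77024373242303
90 41 81.79932242706545
```

View pics/s18c.png

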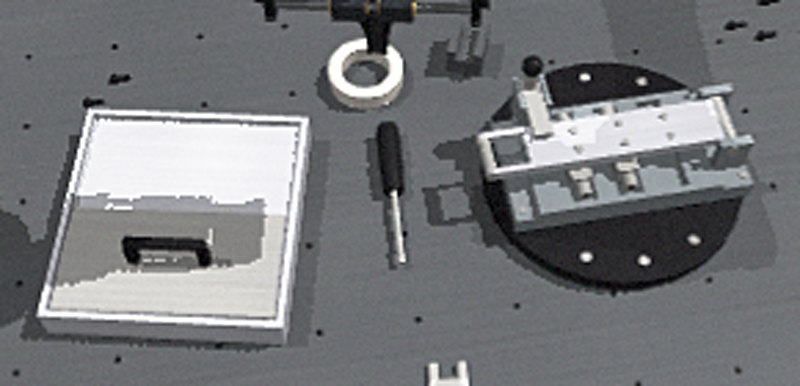

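```bash
python3 -c "
from bench import r
print(r.close_job())"
```

```text
the job is handed in; nothing more can be done
None
```

I handed the job in at about 41 s of robot time, and the last images show it complete, though the hand-in gave no verdict: both blanks found are down in slots 1 and 2, the leaf is shut, the catch is home, the cover is back over the pockets about 4 mm from its start position, and the gauge was never handled.

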